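# Hang a brass movement frame over the seat board with a sprung clip

### The job

The polished brass must not be touched with the fingers, so squeeze the sprung clip open, take it off the rim of the parts box, let it close on the middle of the top edge of the widest brass frame in the slotted stand, and take hold of the clip again by its two side cheeks so that its jaws stay shut. Lift that frame out of its slot, carry it across without striking the weights or the box, and keep it hanging about a centimetre above the slot of the seat board, upright, centred and lined up with the slot and clear of the board, so that I can thread the chains through before it goes down. Do not set it down or let go: finish while still holding it there, with everything else left where it was.

Things in the scene. Friction and masses are not known exactly. Their poses are not given: they have to be found in the camera images.
- clip_pivot (a point): Sprung clip of nickelled steel, 90 mm tall, 100 g, parked on the +y wall of the parts box. Point: middle of its pivot pin. x along the pin, y across the jaws, z up. Flat side cheeks close both ends of the pin: 42 mm over their outsides (x), 18 mm wide (y), 10 mm below to 12 mm above the pivot. Gripped there from above, tails up between the fingers, the clip stays shut.
- clip_tails (a point): Midway between the clip's two tail paddles, 32.5 mm above the pivot, same axes. Paddles 18 mm wide (x), 22 to 43 mm above the pivot; squeezing them together along y opens the jaws. 46 mm over their outsides at rest, 33 mm fully squeezed (then parallel, centred 35 mm above the pivot). About 11 N on each starts to open, 15 N opens fully: squeeze with 25 to 40 N.
- clip: The whole clip, same point and axes as clip_pivot. Its two jaws are 24 mm wide (x); their cork faces lie 34 to 46 mm below the pivot, and above them a plate's edge has free room up to 10 mm below the pivot. Fully open the faces stand about 17 mm apart; let go, the spring shuts them with about 8 N.
- clip_jaw (a joint): Opening angle of one clip jaw (the other mirrors it): 0 when shut on a 4 mm thick plate or wall, 0.17 and more when squeezed fully open, rad.
- frame_wide_mid (a point): The widest brass movement frame, a pierced plate 100 mm wide (its x), 4 mm thick (its y) and 92 mm high (z), about 160 g, standing upright in one of the three slots of the stand, which slot varies. This point is its centre: 46 mm below its top edge and 46 mm above its lower edge. Its top 18 mm is a solid band for the clip.
- frame_wide_foot (a point): Middle of the lower edge of the widest frame, same axes.
- frame_wide: The widest frame; its origin is the middle of its lower edge, axes as above.
- frame_b: Narrower brass frame, 74 mm wide, 92 mm high, with a cross bar, in another slot of the stand; stays there. Origin at the middle of its lower edge.
- frame_c: Narrower brass frame, 74 mm wide, 86 mm high, with an upright bar, in another slot of the stand; stays there. Origin at the middle of its lower edge.
- stand: Fixed slotted beech stand, 64 x 156 x 44 mm, origin under its centre. Three slots along its x, at y = -48, 0 and 48 mm, 5.5 mm wide and 30 mm deep (slot floor 14 mm above the tray top), open at both ends; the frames stand in them and rise 62 mm above it.
- seat_slot (a point): Middle of the slot in the seat board, at the board's upper face, 70 mm above the tray top. The fixed beech seat board is 150 mm (its x) x 80 mm on two end legs; the slot runs along x, 116 mm long and 10 mm wide, with two chain holes on each side.
- seat: The seat board with its legs, same axes, origin on the tray top under the slot.
- parts_box: Fixed open steel parts box, 90 (x) x 120 (y) x 55 mm high, walls 4 mm; origin under its centre. The clip is parked on the middle of its +y wall. Hooks and pinion lie in it.
- weights: Fixed beech block 170 (x) x 56 (y) x 30 mm with three cast-iron cone weights standing in it, hooks up, 128 mm high in all; origin under its centre.
- hook_a: Nickel weight hook, 40 mm, in the parts box; stays there.
- hook_b: The other nickel weight hook, 40 mm, in the parts box; stays there.
- pinion: Steel pinion, 52 mm long, in the parts box; stays there.
- guide: Turned cherry pendulum guide, a bored spool 36 mm across, 48 mm high, standing on the tray top; stays there.
- platform: Green-painted pine bird platform, 40 x 100 mm, 20 mm high, lying on the tray top; stays there.

How it is judged (in metres and radians):
On the way, in this order (a step that is already met when the one before it is completed fails the run):
1. the clip is squeezed open and lifted off the rim of the box (value of joint clip_jaw above 0.08 rad and contact force between clip and parts_box below 0.05 N and distance of clip_pivot from where it was at the start of the episode above 0.03 m), for 0.1 s.
2. the clip has closed on the top edge, near its middle, of the widest frame, which still stands in its slot, and the fingers have let go of the clip (value of joint clip_jaw below 0.05 rad and contact force between clip and frame_wide above 2 N and z of clip_pivot in the frame of frame_wide_mid above 0.05 m and x of clip_pivot in the frame of frame_wide_mid between -0.02 and 0.02 m and distance of frame_wide_foot from where it was at the start of the episode below 0.02 m and contact force between the fingers and clip below 0.1 N), for 0.2 s.
At the end, for the whole second after the job is handed in: The widest frame hangs in the shut clip, which the fingers hold: its lower edge 3 to 20 mm above the seat board, its middle within 8 mm along and 5 mm across the middle of the slot, its plane within 0.1 rad of the slot's line and of upright, at rest, touching neither the seat board nor the fingers (z of frame_wide_foot in the frame of seat_slot between 0.003 and 0.02 m and x of frame_wide_foot in the frame of seat_slot between -0.008 and 0.008 m and y of frame_wide_foot in the frame of seat_slot between -0.005 and 0.005 m and angle between the x axis of frame_wide_mid and the x axis of seat_slot, either way round below 0.1 rad and angle between frame_wide_mid's own z axis and vertical below 0.1 rad and contact force between frame_wide and seat below 0.05 N and contact force between the fingers and frame_wide below 0.05 N and contact force between clip and frame_wide above 2 N and contact force between the fingers and clip above 1 N and value of joint clip_jaw below 0.05 rad and linear speed of frame_wide below 0.02 m/s); the arm keeps its last pose, push and grip.
It fails at once if the fingers touch the widest frame (contact force between the fingers and frame_wide above 0.5 N).
It fails at once if the frame is set down on or knocked against the seat board (contact force between frame_wide and seat above 0.5 N).
It fails at once if the frame strikes the weights or the box (contact force between frame_wide and weights above 0.5 N or contact force between frame_wide and parts_box above 0.5 N).
It fails at once if another thing is disturbed (distance of any of frame_b, frame_c, guide, platform, hook_a, hook_b, pinion from where it was at the start of the episode above 0.015 m).
It also fails if it takes over 72 s, if anything falls off the work surface, if the arm or the gripper's body presses on something with over 40 N, if the wrist force passes 120 N, or if a joint passes its speed limit or range.

### The arm

A 6-joint arm with a two-finger parallel gripper is mounted at the origin on the work surface. World frame = base frame: x ahead of the robot, y to its left, z up, the work surface at z = 0. Lengths are in mm, angles in rad, forces in N, time in s.
With the tool pointing down it reaches from about 275 to 850 mm from the base axis. Payload 19 kg.
Tool frame: the origin (TCP) lies on the centre line of the jaws, within the pads' length; the fingertips stand 22 mm ahead of it and the grasp point (between the pads) lies 3 mm ahead of it; z points along the fingers, x is the direction in which the jaws open and shut, and the axes are right-handed (so a half turn about z gives the same grasp; the last joint's range is limited). The gripper opens to 85 mm and grips with 20 to 120 N. Pads are 22 mm wide; open, the fingers measure 114 mm over their backs; the gripper's body (76 mm by 85 mm) begins 54 mm behind the grasp point. The pads swing forward as they close: fully open they stand 13 mm farther back than shut.
Start: joints at [-1.413, 0.15, 1.437, -0, 1.554, -0.134], TCP at [165.389, -550.672, 253.267] pointing down, gripper open.
Joint ranges: [-2.8, 2.8], [-0.68, 2.1], [0.12, 2.68], [-1.39, 4.53], [0.16, 2.79], [-2.81, 2.81]. Speed limits (rad/s): [1.89, 1.89, 2.22, 3.01, 3.01, 3.01].

### API

Orientations are given as a unit quaternion [w, x, y, z].
In Python, from workcell import monitor, cams, bot gives the robot as it stands.
- The arm moves only by the tool arm_command, never from a script. Its argument "motion" is a list of rows, each an object with "xyz": the shift along the world's x, y, z in mm, a list of three; "twist": the turn, a rotation vector about the world's x, y, z in degrees, a list of three. In form: [{"xyz": [x, y, z], "twist": [ax, ay, az]}, ...]. A call has 1 to 5 rows; each row shifts and turns the pose as measured when the row begins; what a row does not reach is not made up. A row lasts 1/8 s, in which the tool goes at most 62.5 mm and 10.7 degrees, less where a joint would pass 70% of its speed; a pose out of reach is approached as far as the arm can. A call is refused whole if a number of a shift passes 62.5 or a number of a turn 10.7, either way. A call with a gripper value outside its range is refused whole. "claw" is the finger opening in mm, from 0 to 85.4, set as the call begins (left out, the last holds). The fingers move at their own pace and stop on an object; "force" is the grip in N (left out, the last holds). Time passes only in rows, so rows that do not move let the fingers close. It gives the time, the measured TCP pose, the force and the opening at its end, in the units of the state.
- monitor.state(): the state, without advancing time (a new reading comes with each control period).
- cams.grab_frame(name): name is "scene" or "side" or "wrist"; returns (picture, depth): 480x640x3 uint8, blue, green, red; 480x640 float32, mm along the optical axis (not along the pixel's ray), 0 where there is no reading.
- cams.camera_model(name): a dict with "fov_y" (degrees; the focal length in pixels is half the picture's height over the tangent of half this angle, whatever the lens; pixels are square), "cx", "cy" (the principal point, pixels), "origin" and "rotation" of the camera in the world. Camera axes: x right, y down, z forward; pixel columns grow to the right and rows downward; lengths in mm; the calibration is good to about 2 mm. The wrist camera is an equidistant fisheye: a pixel r from the principal point sees the ray r / f radians off the axis. A picture is of the moment at which its call begins: read the wrist's pose just before it. camera_model takes no time and is no camera call; for the wrist camera it gives the pose at the moment of the call.
- bot.job_done(): hands the job in, once; it reports no verdict.
The state is a dict: "time": time; "joints": joint angles; "joint_vel": joint speeds; "joint_torque": joint torques, N m; "tool_pos": TCP position; "eef_rot": TCP orientation; "force": force on the tool from outside, world axes, zero at the start; "wrist_torque": the same for the moment, N m; "grip_width": finger opening in mm.
Only numpy, scipy, OpenCV 4.12 (cv2) and the standard library are available. Lean on these libraries where they do the work, as an engineer would, in place of code of your own. Each camera call takes 0.05 s, during which the arm holds its last target.

## Working session

There is one attempt and no reset: what is moved stays moved. The work goes in short steps, Python scripts to look and compute and a tool call to move; the robot and the scene stay as the last step left them, time stands still between calls to the robot, and variables do not carry over. Pictures are saved under pics/ and viewed, and the job is handed in when it is done.

Besides the shell and the picture viewer there is one more tool, called after "Request:" as a command line: name --argument value ..., lists and objects as JSON in quotes. arm_command: Moves the arm, as the interface text tells. Its arguments: {"type":"object","properties":{"motion":{"type":"array","items":{"type":"object","properties":{"xyz":{"type":"array","items":{"type":"number"}},"twist":{"type":"array","items":{"type":"number"}}}}},"claw":{"type":"number"},"force":{"type":"number"}},"required":["motion"]}

```bash
ls; mkdir -p pics; python3 - <<'E'
from workcell import monitor, cams, bot
import cv2,json
s=monitor.state(); print(s)
for n in ("scene","side","wrist"):
    m=cams.camera_model(n); print(n,m)
    p,d=cams.grab_frame(n); cv2.imwrite(f"pics/{n}0.png",p)
    import numpy as np; np.save(f"{n}0.npy",d); print((d>0).mean(), d[d>0].min() if (d>0).any() else None)
E
```

```text
pics
{'time': 0.0, 'joints': array([-1.41301338e+00,  1.50961211e-01,  1.43802546e+00, -6.68617509e-06,
        1.55380775e+00, -1.33989013e-01]), 'joint_vel': array([ 0.0003597 , -0.00103857, -0.0008819 , -0.00014001,  0.00195009,
        0.00141074]), 'joint_torque': array([ 7.73716019e-04, -7.13050532e+01, -5.70881009e+01, -1.85102544e-04,
        9.03614040e-03, -2.01820785e-05]), 'tool_pos': array([ 165.34822747, -550.47922386,  252.69234332]), 'eef_rot': array([-4.17409920e-04,  8.02386873e-01, -5.96803941e-01, -4.32246169e-04]), 'force': array([0.09104224, 0.04332691, 0.80237766]), 'wrist_torque': array([0.06259008, 0.00790977, 0.02044446]), 'grip_width': 85.146628374203}
scene {'fov_y': 52.87843136580958, 'cx': 312.29665275756935, 'cy': 238.26139131963183, 'origin': array([1016.54128504,  -29.29001382,  781.67173151]), 'rotation': array([-0.22697404,  0.67760342,  0.66190132, -0.22632506])}
0.9958626302083333 561.14
side {'fov_y': 49.408325012153696, 'cx': 318.8446285134314, 'cy': 230.70294381112762, 'origin': array([ 265.97866024,  697.84316669, 1057.76010131]), 'rotation': array([ 0.05846992, -0.15655907,  0.93278618, -0.31934381])}
0.9959049479166666 659.95154
wrist {'fov_y': 65.70646984690485, 'cx': 319.4166789530451, 'cy': 243.62428987841727, 'origin': array([ 230.79966605, -529.18237882,  373.02232006]), 'rotation': array([ 0.11036151,  0.79467053, -0.59117409, -0.08265759])}
0.9898404947916667 50.001263
```

View pics/scene0.png

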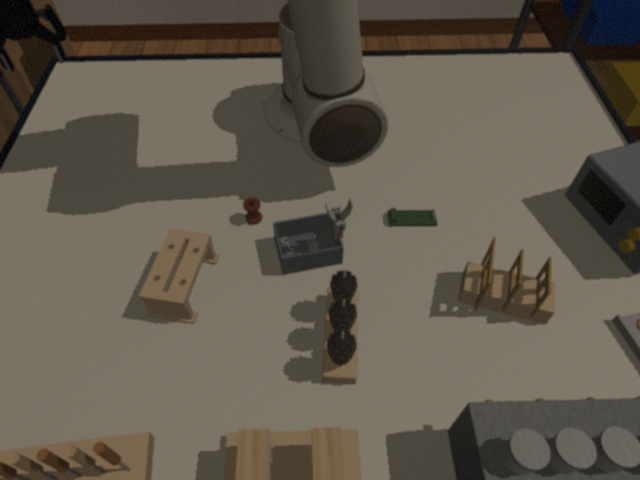

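View pics/side0.png

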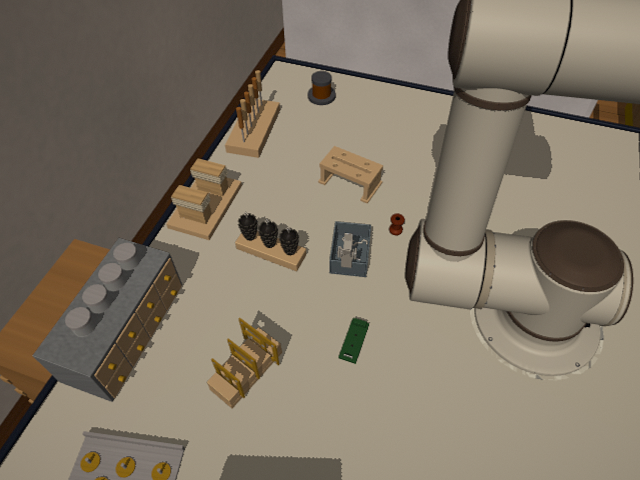

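The scene view shows the seat board at about (180,270), box with clip at (310,240), clip near (340,215), weights at (342,320), and stand with three frames at (507,290). The side view agrees. Next I'll build helpers and zoom in.

```bash
cat > h.py <<'E'
import numpy as np, cv2
from scipy.spatial.transform import Rotation as R
from workcell import monitor, cams, bot
def rot(q): return R.from_quat([q[1],q[2],q[3],q[0]]).as_matrix()
def cloud(m,d):
    f=240/np.tan(np.radians(m['fov_y']/2)); v,u=np.mgrid[0:480,0:640]
    P=np.stack([(u-m['cx'])/f*d,(v-m['cy'])/f*d,d],-1)
    return P@rot(m['rotation']).T+m['origin']
def ray(m,u,v,z):
    f=240/np.tan(np.radians(m['fov_y']/2))
    r=rot(m['rotation'])@np.array([(u-m['cx'])/f,(v-m['cy'])/f,1]); o=m['origin']
    return o+r*(z-o[2])/r[2]
def proj(m,P):
    f=240/np.tan(np.radians(m['fov_y']/2)); q=(np.atleast_2d(P)-m['origin'])@rot(m['rotation'])
    return np.c_[q[:,0]/q[:,2]*f+m['cx'],q[:,1]/q[:,2]*f+m['cy']]
E
python3 - <<'E'
from h import *
for n in("scene","side"):
    m=cams.camera_model(n); d=np.load(n+"0.npy"); W=cloud(m,d); np.save(n+"W.npy",W)
    p=cv2.imread(f"pics/{n}0.png")
    ok=d>0
    def show(nm,x0,x1,y0,y1,k):
        cv2.imwrite(f"pics/{n}_{nm}.png",cv2.resize(p[y0:y1,x0:x1],None,fx=k,fy=k,interpolation=cv2.INTER_CUBIC))
    if n=="scene": show("a",130,370,190,390,3.3); show("b",440,570,220,330,6)
    else: show("a",230,420,130,290,4); show("b",200,380,300,410,4)
    pts=[(240,300),(400,300),(450,360)] if n=="scene" else [(300,200),(330,300),(400,360)]
    for u,v in pts: print(n,u,v,W[v,u])
    z=W[...,2][ok&(W[...,0]>250)&(W[...,0]<700)&(abs(W[...,1])<400)]
    h,e=np.histogram(z,np.arange(-20,150,4)); print(list(zip(e.astype(int),h)))
E
```

```text
scene 240 300 [ 559.12114874 -159.13190399   -1.63299705]
scene 400 300 [566.98155791 138.27456896  -0.87722391]
scene 450 360 [ 6.86374336e+02  2.07974071e+02 -5.40048937e-01]
[(np.int64(-20), np.int64(0)), (np.int64(-16), np.int64(0)), (np.int64(-12), np.int64(0)), (np.int64(-8), np.int64(445)), (np.int64(-4), np.int64(40311)), (np.int64(0), np.int64(23071)), (np.int64(4), np.int64(1302)), (np.int64(8), np.int64(639)), (np.int64(12), np.int64(412)), (np.int64(16), np.int64(441)), (np.int64(20), np.int64(388)), (np.int64(24), np.int64(535)), (np.int64(28), np.int64(874)), (np.int64(32), np.int64(367)), (np.int64(36), np.int64(386)), (np.int64(40), np.int64(1402)), (np.int64(44), np.int64(1164)), (np.int64(48), np.int64(325)), (np.int64(52), np.int64(461)), (np.int64(56), np.int64(324)), (np.int64(60), np.int64(320)), (np.int64(64), np.int64(734)), (np.int64(68), np.int64(2372)), (np.int64(72), np.int64(129)), (np.int64(76), np.int64(139)), (np.int64(80), np.int64(122)), (np.int64(84), np.int64(279)), (np.int64(88), np.int64(268)), (np.int64(92), np.int64(291)), (np.int64(96), np.int
[... 1167 characters left out ...]
 np.int64(253)), (np.int64(60), np.int64(245)), (np.int64(64), np.int64(422)), (np.int64(68), np.int64(846)), (np.int64(72), np.int64(211)), (np.int64(76), np.int64(114)), (np.int64(80), np.int64(76)), (np.int64(84), np.int64(133)), (np.int64(88), np.int64(165)), (np.int64(92), np.int64(154)), (np.int64(96), np.int64(296)), (np.int64(100), np.int64(301)), (np.int64(104), np.int64(301)), (np.int64(108), np.int64(128)), (np.int64(112), np.int64(32)), (np.int64(116), np.int64(28)), (np.int64(120), np.int64(23)), (np.int64(124), np.int64(39)), (np.int64(128), np.int64(31)), (np.int64(132), np.int64(31)), (np.int64(136), np.int64(17)), (np.int64(140), np.int64(14)), (np.int64(144), np.int64(25))]
```

View pics/scene_a.png

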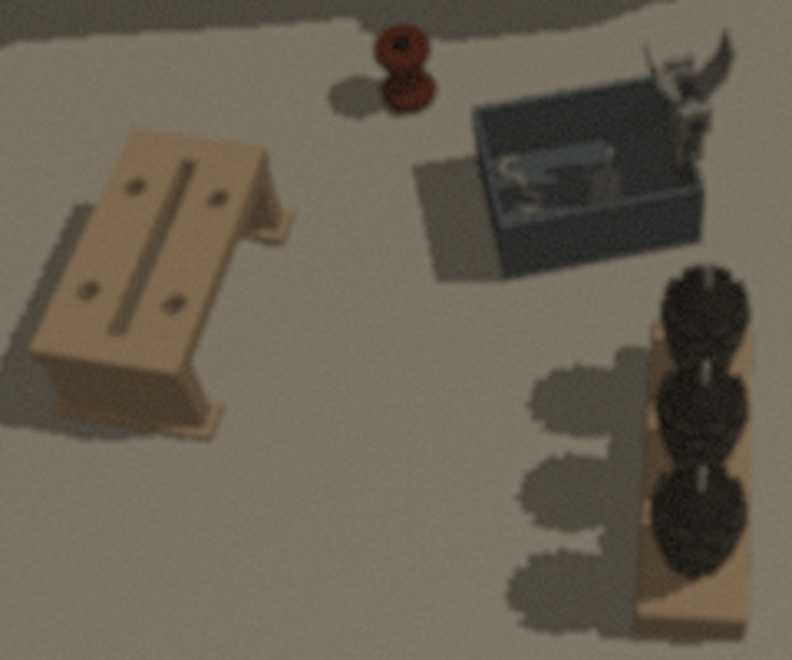

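View pics/scene_b.png

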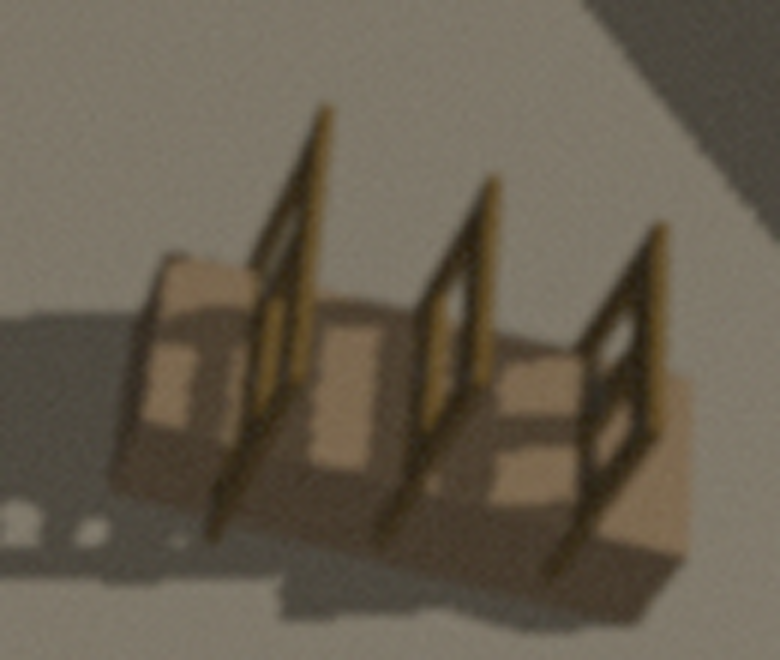

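View pics/side_a.png

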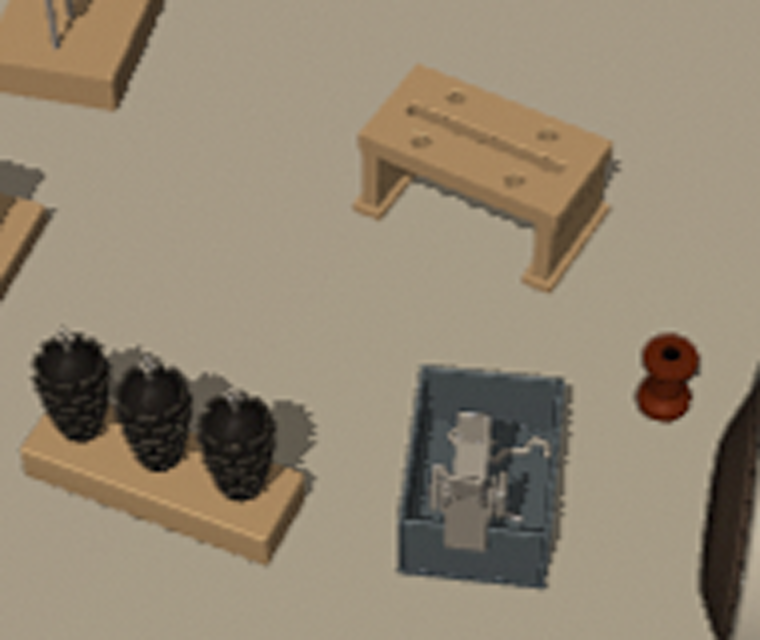

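View pics/side_b.png

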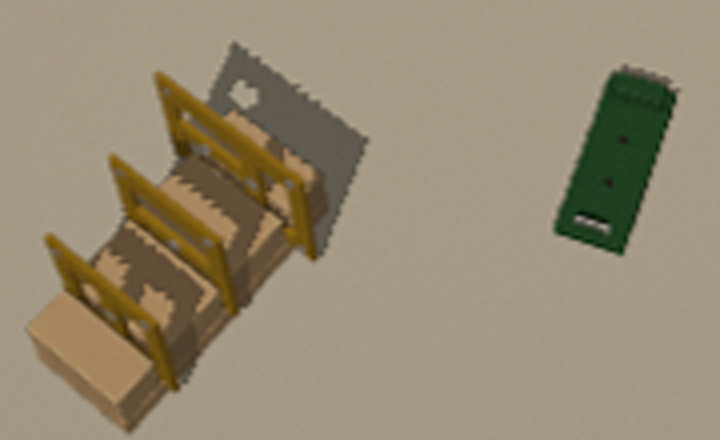

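Scene zoom: the widest frame (about 100 mm against 74 mm) is in the stand's end slot nearest the seat. The clip is on the box wall that faces the stand. Now measuring with the depth points of both cameras.

```bash
python3 - <<'E'
from h import *
for n in("scene","side"):
    W=np.load(n+"W.npy"); p=cv2.imread(f"pics/{n}0.png"); hsv=cv2.cvtColor(p,cv2.COLOR_BGR2HSV)
    X,Y,Z=W[...,0],W[...,1],W[...,2]
    def rect(msk,nm):
        P=W[msk]; 
        r=cv2.minAreaRect(P[:,:2].astype(np.float32)); print(n,nm,len(P),"rect c",np.round(r[0],1),"size",np.round(r[1],1),"ang",round(r[2],1),"zmed",np.median(P[:,2]).round(1)); return P
    rect((X>350)&(X<700)&(Y>-420)&(Y<-150)&(Z>62)&(Z<78),"seat top")
    rect((X>350)&(X<700)&(Y>150)&(Y<450)&(Z>38)&(Z<49),"stand top")
    rect((X>300)&(X<520)&(Y>-90)&(Y<80)&(Z>48)&(Z<59)&~((Y>45)&(Y<49)),"box rim")
    P=rect((X>300)&(X<520)&(Y>-70)&(Y<90)&(Z>64)&(Z<180),"clip")
    print(np.round(P.min(0)),np.round(P.max(0)))
    for a in range(60,170,8):
        q=P[(P[:,2]>a)&(P[:,2]<=a+8)]
        if len(q): print(a,len(q),np.round(q.min(0),1),np.round(q.max(0),1))
    rect((X>350)&(X<700)&(Y>-90)&(Y<110)&(Z>15)&(Z<35)&(X>480),"weights block")
    P=W[(X>380)&(X<680)&(Y>150)&(Y<450)&(Z>54)&(Z<125)]
    # cluster frames
    g=np.zeros((300,300),np.uint8); ij=((P[:,:2]-[380,150])).astype(int); g[ij[:,0],ij[:,1]]=1
    g=cv2.dilate(g,np.ones((5,5)))
    k,L,st,c=cv2.connectedComponentsWithStats(g)
    lab=L[ij[:,0],ij[:,1]]
    for i in range(1,k):
        q=P[lab==i]
        if len(q)<40: continue
        t=q[q[:,2]>q[:,2].max()-12]
        r=cv2.minAreaRect(q[:,:2].astype(np.float32)); r2=cv2.minAreaRect(t[:,:2].astype(np.float32))
        mu=q.mean(0); u,s,vt=np.linalg.svd(q[:,:2]-mu[:2],full_matrices=False); pr=(q[:,:2]-mu[:2])@vt[0]
        print(n,"frame",len(q),np.round(mu,1),"dir",np.degrees(np.arctan2(vt[0,1],vt[0,0])).round(1),"len",np.ptp(pr).round(1),"mid",np.round(mu[:2]+vt[0]*(pr.max()+pr.min())/2,1),"zmax",q[:,2].max().round(1),r,)
E
```

```text
scene seat top 3029 rect c [ 523.4 -267.1] size [ 82.  153.5] ang 78.1 zmed 69.1
scene stand top 2110 rect c [569.9 327.3] size [156.6 102. ] ang 70.6 zmed 43.6
scene box rim 521 rect c [450.4 -29.2] size [ 93.7 124.3] ang 11.8 zmed 53.1
scene clip 2002 rect c [383.2  24.6] size [128.5 166.3] ang 90.0 zmed 140.5
[300. -40.  65.] [466.  89. 180.]
60 9 [432.4  16.4  64.7] [457.2  34.4  67.5]
68 10 [432.1  16.3  68.1] [455.2  20.9  75.4]
76 17 [443.7  17.3  78.2] [464.5  38.8  84. ]
84 43 [423.   18.7  84.2] [466.3  38.5  92. ]
92 176 [300.1  -8.7  92. ] [466.3  38.7 100. ]
100 123 [300.  -16.8 100. ] [465.8  53.6 107.9]
108 116 [300.1 -22.8 108. ] [457.   63.3 115.9]
116 134 [300.1 -28.7 116.1] [457.6  72.5 124. ]
124 186 [300.1 -32.5 124. ] [457.5  80.  131.9]
132 175 [300.2 -36.3 132. ] [455.5  83.6 139.9]
140 180 [300.2 -36.2 140. ] [313.9  88.5 148. ]
148 200 [300.2 -38.  148. ] [313.8  86.5 156. ]
156 203 [300.1 -39.6 156. ] [315.2  87.6 164. ]
164 219 [300.1 -39.5 164. ] [314.   88.9 172. ]
scene weights block 1009 rect c [584.3   1.9] size [243.9 119.2] ang 15.1 zmed 28.9
scene 
[... 1466 characters left out ...]
6.1] [309.1  87.8 163.4]
164 9 [300.1  21.4 165.8] [311.4  87.1 171.8]
side weights block 921 rect c [581.2   8.9] size [246.5 116.7] ang 17.7 zmed 29.1
side frame 387 [552.5 285.4  86.9] dir 161.1 len 101.7 mid [553.2 285.2] zmax 110.1 ((552.9635009765625, 284.44451904296875), (6.599844932556152, 101.65509033203125), 71.46812438964844)
side frame 292 [565.9 331.4  85.2] dir 161.0 len 76.5 mid [567.7 330.8] zmax 110.1 ((567.506103515625, 330.07281494140625), (6.274833679199219, 76.51305389404297), 71.49976348876953)
side frame 234 [578. 378.  86.] dir 161.2 len 75.7 mid [580.3 377.3] zmax 104.2 ((580.0659790039062, 376.5536804199219), (5.099096298217773, 75.7008285522461), 70.60050964355469)
```

Both cameras agree within about 3 mm:

| Thing | Position (x, y), mm | Yaw |
|---|---|---|
| Widest frame | (553, 283) | −18.9° |
| Seat slot | (523, −265.5) | −11.5° |
| Clip | (442, 29) | 11.8° |

Moving above the clip.

Request:
arm_command --motion '[{"xyz": [27, 56, 0], "twist": [0, 0, -1]}, {"xyz": [27, 56, 0], "twist": [0, 0, -1]}, {"xyz": [27, 56, 0], "twist": [0, 0, -1]}, {"xyz": [27, 56, 0], "twist": [0, 0, -1]}, {"xyz": [27, 56, 0], "twist": [0, 0, -1]}]' --claw 80 --force 32

```text
time: 0.78
tool_pos: [299.1, -268.2, 250.2]
eef_rot: [-0.002, 0.773, -0.635, -0.001]
force: [1.5, -0.1, 0.9]
grip_width: 80.1
```

Request:
arm_command --motion '[{"xyz": [27, 56, 0]}, {"xyz": [27, 56, 0]}, {"xyz": [27, 56, 0]}, {"xyz": [27, 56, 0]}, {"xyz": [27, 56, 0]}]'

```text
$.motion[0]: bad value
```

Request:
arm_command --motion '[{"xyz": [24, 50, 0], "twist": [0, 0, 0]}, {"xyz": [24, 50, 0], "twist": [0, 0, 0]}, {"xyz": [24, 50, 0], "twist": [0, 0, 0]}, {"xyz": [24, 50, 0], "twist": [0, 0, 0]}, {"xyz": [24, 50, 0], "twist": [0, 0, 0]}]'

```text
time: 1.4
tool_pos: [420.8, -8.7, 250.7]
eef_rot: [-0.002, 0.772, -0.635, -0.0]
force: [0.8, -1.7, -0.3]
grip_width: 79.9
```

Request:
arm_command --motion '[{"xyz": [23, 49, 0], "twist": [0, 0, 0]}, {"xyz": [0, 0, 0], "twist": [0, 0, 0]}]'

```text
time: 1.65
tool_pos: [444.7, 45.3, 250.3]
eef_rot: [-0.002, 0.774, -0.633, -0.0]
force: [-0.1, -0.7, -0.5]
grip_width: 80.2
```

```bash
python3 - <<'E'
from h import *
s=monitor.state(); print(s['tool_pos'],s['eef_rot'],s['joints'])
for n in ("wrist","side"):
    print(cams.camera_model(n)); p,d=cams.grab_frame(n); cv2.imwrite(f"pics/{n}1.png",p); np.save(n+"1.npy",d)
E
```

```text
[444.70878883  45.33787243 250.31074647] [-1.93464981e-03  7.74071700e-01 -6.33094880e-01 -3.65538484e-04] [-0.07351305 -0.12111156  1.7187725   0.00358843  1.54230722  1.29748056]
{'fov_y': 65.70646984690485, 'cx': 319.4166789530451, 'cy': 243.62428987841727, 'origin': array([511.43725327,  60.19986621, 370.72893581]), 'rotation': array([ 0.10494358,  0.76680985, -0.627146  , -0.08762074])}
{'fov_y': 49.408325012153696, 'cx': 318.8446285134314, 'cy': 230.70294381112762, 'origin': array([ 265.97866024,  697.84316669, 1057.76010131]), 'rotation': array([ 0.05846992, -0.15655907,  0.93278618, -0.31934381])}
```

View pics/wrist1.png

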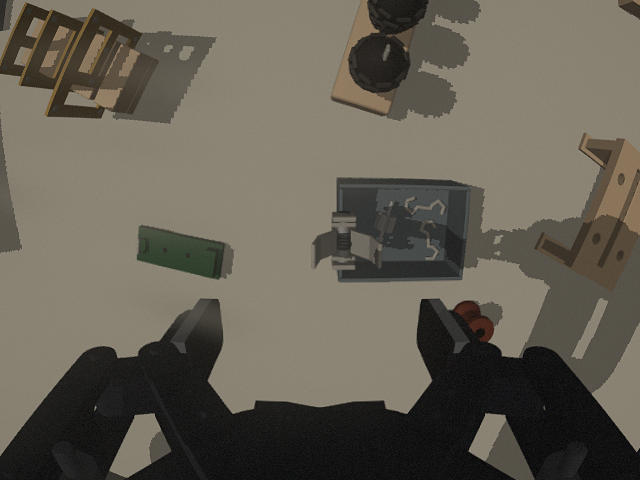

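Wrist view: clip pivot near (343,240), tail paddles near (322,248) and (370,248), fingertips at (212,305) and (428,305). I'll work out the clip position from this view.

```bash
cat >> h.py <<'E'
def wcloud(m,d):
    f=240/np.tan(np.radians(m['fov_y']/2)); v,u=np.mgrid[0:480,0:640]
    dx,dy=u-m['cx'],v-m['cy']; r=np.hypot(dx,dy); t=r/f; k=np.where(r>0,np.tan(t)/np.maximum(r,1e-9),1/f)
    P=np.stack([dx*k*d,dy*k*d,d],-1)
    return P@rot(m['rotation']).T+m['origin']
E
python3 - <<'E'
from h import *
p=cv2.imread("pics/wrist1.png"); cv2.imwrite("pics/w1z.png",cv2.resize(p[160:300,280:480],None,fx=4,fy=4,interpolation=cv2.INTER_CUBIC))
m=cams.camera_model("wrist"); d=np.load("wrist1.npy"); W=wcloud(m,d)
X,Y,Z=W[...,0],W[...,1],W[...,2]
th=np.radians(11.8); ex=np.array([np.cos(th),np.sin(th)]); ey=np.array([-np.sin(th),np.cos(th)])
M=(X>400)&(X<490)&(Y>-30)&(Y<80)
P=W[M&(Z>60)&(Z<170)]
L=np.c_[(P[:,:2]-[442,29])@ex,(P[:,:2]-[442,29])@ey,P[:,2]]
for a in range(60,150,6):
    q=L[(L[:,2]>a)&(L[:,2]<=a+6)]
    if len(q): print(a,len(q),np.round(q.min(0),1),np.round(q.max(0),1))
r=cv2.minAreaRect(W[(X>380)&(X<520)&(Y>-110)&(Y<70)&(Z>48)&(Z<59)][:,:2].astype(np.float32)); print("box",r)
g=W[(abs(X-450)<40)&(Y>60)&(Y<110)&(Z<15)]; print("floor",np.median(g[:,2]))
for a,b,c,e,zl in((480,600,-350,-150,62),): 
    Q=W[(X>430)&(X<620)&(Y>-380)&(Y<-180)&(Z>62)&(Z<78)]; print("seat",cv2.minAreaRect(Q[:,:2].astype(np.float32)),len(Q),np.median(Q[:,2]))
Q=W[(X>480)&(X<640)&(Y>220)&(Y<305)&(Z>54)&(Z<120)]; print("frame",cv2.minAreaRect(Q[:,:2].astype(np.float32)),len(Q),Q[:,2].max())
E
```

```text
78 33 [-22.6 -11.8  80. ] [18.1  5.8 84. ]
84 63 [-20.6 -11.4  84.1] [19.6  5.3 89.9]
90 772 [-20.6 -12.   90. ] [19.8  5.5 96. ]
96 611 [-23.6 -17.   96. ] [ 18.6   9.4 102. ]
102 309 [-22.  -21.5 102. ] [ 18.7  13.9 108. ]
108 239 [-12.5 -23.7 108. ] [  6.6  16.8 114. ]
114 102 [-12.  -25.1 114. ] [  6.6  18.2 120. ]
120 114 [-11.7 -25.2 120. ] [  6.2  19.4 126. ]
126 234 [-11.6 -27.7 126.1] [  6.3  20.9 132. ]
132 101 [-11.2 -27.3 132. ] [  6.   20.8 134.1]
box ((447.2686462402344, -31.988121032714844), (89.93112182617188, 121.35871887207031), 11.588748931884766)
floor -0.19897859356413505
seat ((518.9160766601562, -267.96820068359375), (83.09280395507812, 151.3469696044922), 78.82670593261719) 5901 69.89212340034277
frame ((550.4855346679688, 280.0664367675781), (7.305976390838623, 100.63717651367188), 70.97838592529297) 2963 107.7364366636599
```

View pics/w1z.png

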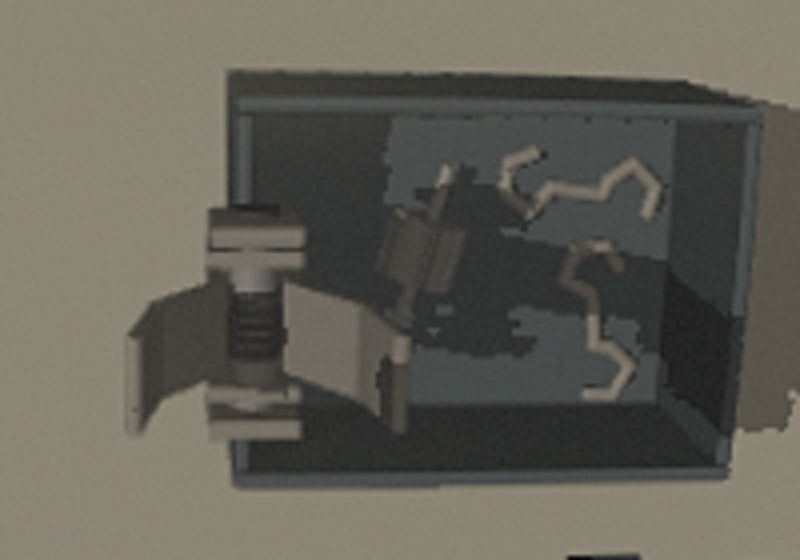

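Wrist estimate: clip (440, 25), tail tops at z 134, so the pivot is at z≈91. That agrees with the cheek top at about 103. The cameras average to (441.5, 27). Descending to TCP z≈126.

Request:
arm_command --motion '[{"xyz": [-3, -18, -30], "twist": [0, 0, 0]}, {"xyz": [0, 0, -40], "twist": [0, 0, 0]}, {"xyz": [0, 0, -20], "twist": [0, 0, 0]}, {"xyz": [0, 0, 0], "twist": [0, 0, 0]}]'

```text
time: 2.25
tool_pos: [439.6, 19.6, 158.7]
eef_rot: [-0.002, 0.771, -0.637, 0.001]
force: [0.7, -0.1, 0.6]
grip_width: 79.8
```

```bash
python3 - <<'E'
from h import *
s=monitor.state(); print(s['tool_pos'],s['eef_rot'],s['force'])
for n in ("scene","side"):
    p,d=cams.grab_frame(n); np.save(n+"2.npy",d)
    c=p[150:270,280:400] if n=="scene" else p[180:290,290:430]
    cv2.imwrite(f"pics/{n}2.png",cv2.resize(c,None,fx=5,fy=5,interpolation=cv2.INTER_CUBIC))
E
```

```text
[439.60697584  19.64748935 158.72566893] [-0.00167443  0.77117787 -0.63661705  0.00078579] [ 0.66982805 -0.07733748  0.55689105]
```

View pics/scene2.png

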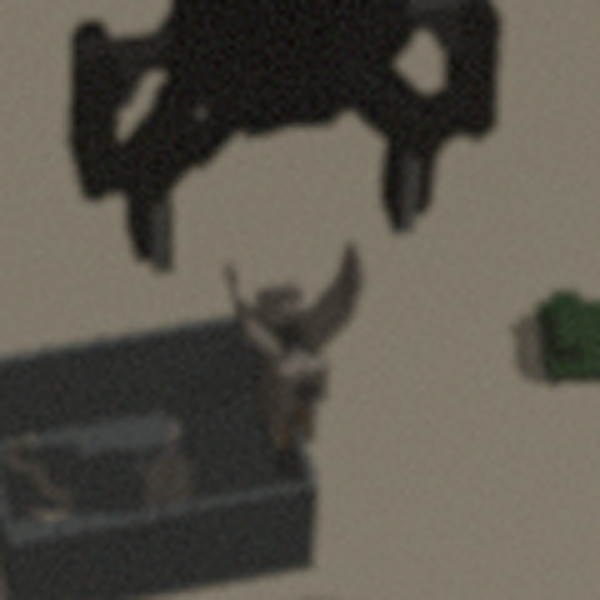

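View pics/side2.png

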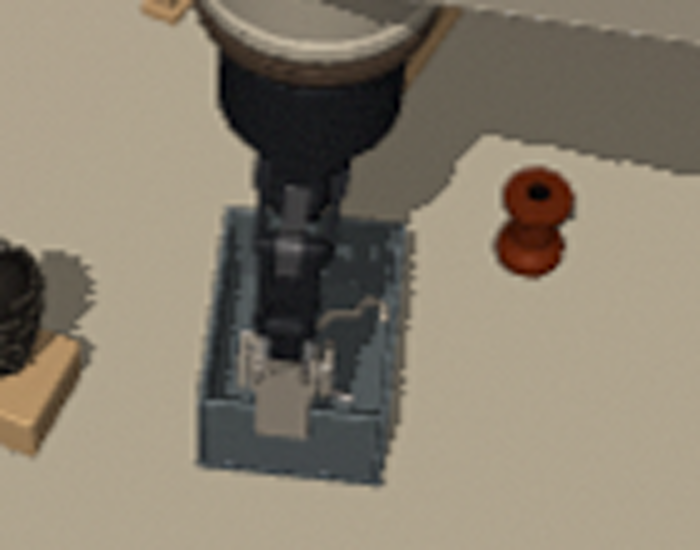

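Scene view: the fingers straddle the paddles with their centre about 5 mm short in y. Correcting, then going down.

Request:
arm_command --motion '[{"xyz": [2, 7, -8], "twist": [0, 0, 0]}, {"xyz": [0, 0, -12], "twist": [0, 0, 0]}, {"xyz": [0, 0, -10], "twist": [0, 0, 0]}, {"xyz": [0, 0, 0], "twist": [0, 0, 0]}]'

```text
time: 2.85
tool_pos: [443.2, 27.2, 129.9]
eef_rot: [-0.003, 0.771, -0.636, 0.003]
force: [0.1, -0.3, -0.1]
grip_width: 80.0
```

```bash
python3 - <<'E'
from h import *
s=monitor.state(); print(s['tool_pos'],s['eef_rot'],s['force'],s['joint_vel'])
p,d=cams.grab_frame("wrist"); cv2.imwrite("pics/wrist3.png",p)
E
```

```text
[443.19222426  27.15041002 129.85616461] [-0.0030418   0.77127055 -0.63649376  0.00286049] [ 0.11483988 -0.34245545 -0.10739031] [ 0.00397041 -0.00387649 -0.00957908  0.00144591  0.00435602 -0.00148733]
```

View pics/wrist3.png

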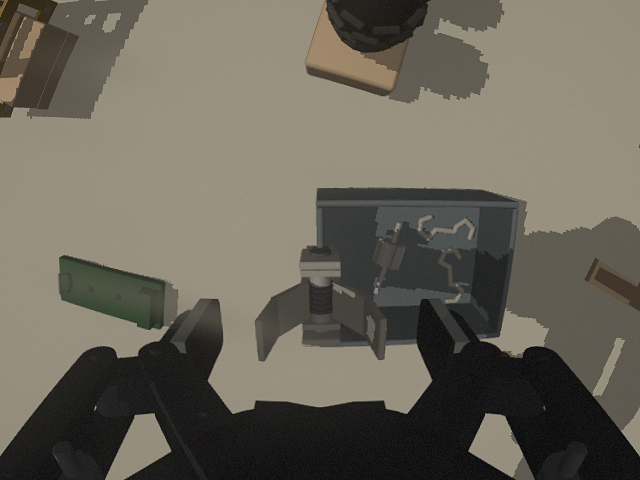

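Wrist view: paddles at columns 257 and 385 (middle 321), fingers at 215 and 425 (middle 320), so it is centred. Squeezing.

Request:
arm_command --motion '[{"xyz": [-1, 0, -4], "twist": [0, 0, 0.7]}, {"xyz": [0, 0, 0], "twist": [0, 0, 0]}, {"xyz": [0, 0, 0], "twist": [0, 0, 0]}, {"xyz": [0, 0, 0], "twist": [0, 0, 0]}, {"xyz": [0, 0, 0], "twist": [0, 0, 0]}]' --claw 26 --force 34

```text
time: 3.52
tool_pos: [442.6, 27.0, 126.7]
eef_rot: [-0.003, 0.775, -0.631, 0.003]
force: [0.1, -0.3, -0.6]
grip_width: 31.0
```

Request:
arm_command --motion '[{"xyz": [0, 0, 0], "twist": [0, 0, 0]}, {"xyz": [0, 0, 0], "twist": [0, 0, 0]}]'

```text
time: 3.78
tool_pos: [442.6, 27.0, 126.7]
eef_rot: [-0.003, 0.775, -0.631, 0.003]
force: [0.7, -0.4, -1.4]
grip_width: 31.3
```

```bash
python3 - <<'E'
from h import *
s=monitor.state(); print(s['tool_pos'],s['eef_rot'],s['force'],s['grip_width'])
p,d=cams.grab_frame("scene"); c=p[150:270,280:400]
cv2.imwrite("pics/scene4.png",cv2.resize(c,None,fx=5,fy=5,interpolation=cv2.INTER_CUBIC))
E
```

```text
[442.58410776  27.03122441 126.6645206 ] [-0.00345908  0.77539336 -0.63145957  0.0034619 ] [ 0.69997583 -0.4320129  -1.387836  ] 31.28128045171738
```

View pics/scene4.png

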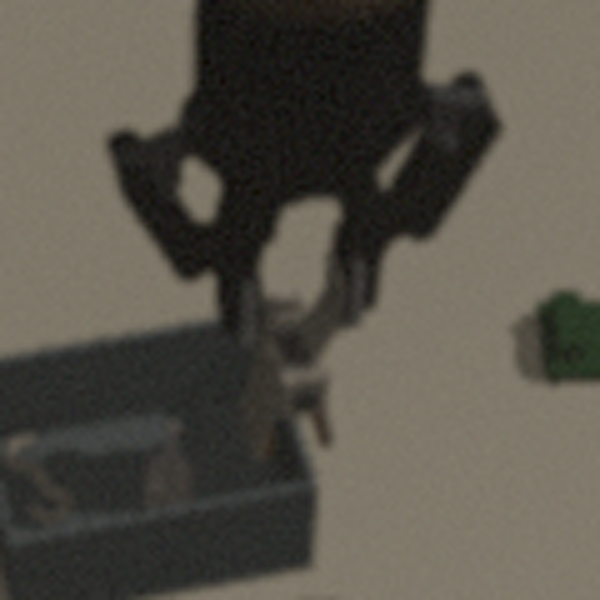

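The jaws are open around the wall (width 31 mm, jaws apart at (265,440) and (322,430) in the crop). Lifting straight up.

Request:
arm_command --motion '[{"xyz": [0, 0, 15], "twist": [0, 0, 0]}, {"xyz": [0, 0, 30], "twist": [0, 0, 0]}, {"xyz": [0, 0, 30], "twist": [0, 0, 0]}, {"xyz": [0, 0, 20], "twist": [0, 0, 0]}]'

```text
time: 4.32
tool_pos: [441.8, 27.1, 226.6]
eef_rot: [-0.003, 0.775, -0.631, 0.003]
force: [0.7, -0.5, -1.3]
grip_width: 31.3
```

```bash
cat >> h.py <<'E'
def fix(yaw):
    s=monitor.state(); q=s['eef_rot']; A=rot(q); y=np.radians(yaw)
    T=np.array([[np.cos(y),np.sin(y),0],[np.sin(y),-np.cos(y),0],[0,0,-1.]])
    print("t",s['time'],"pos",np.round(s['tool_pos'],1),"yaw",np.degrees(np.arctan2(A[1,0],A[0,0])).round(2),"w",round(s['grip_width'],1),"F",np.round(s['force'],1),"twist needed",np.round(R.from_matrix(T@A.T).as_rotvec(degrees=True),2))
    return s
E
python3 - <<'E'
from h import *
fix(-108.9)
for n in ("scene","side"):
    p,d=cams.grab_frame(n); np.save(n+"5.npy",d)
    c=p[130:270,280:420] if n=="scene" else p[180:290,290:430]
    cv2.imwrite(f"pics/{n}5.png",cv2.resize(c,None,fx=4,fy=4,interpolation=cv2.INTER_CUBIC))
E
```

```text
t 4.325 pos [441.8  27.1 226.6] yaw -78.32 w 31.3 F [ 0.7 -0.5 -1.3] twist needed [  0.07   0.51 -30.58]
```

View pics/scene5.png

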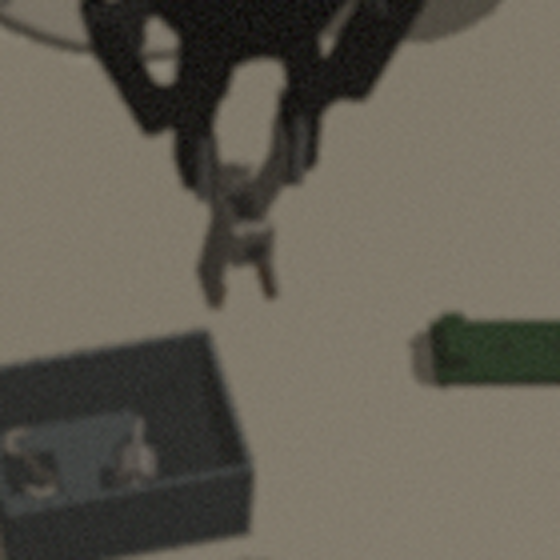

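The clip is off the rim and still open. Carrying it over to the frame.

Request:
arm_command --motion '[{"xyz": [18, 42, 5], "twist": [0, 0.1, -6]}, {"xyz": [18, 42, 5], "twist": [0, 0.1, -6]}, {"xyz": [18, 42, 0], "twist": [0, 0.1, -6]}, {"xyz": [18, 42, 0], "twist": [0, 0.1, -6]}, {"xyz": [18, 42, 0], "twist": [0, 0.1, -6]}]'

```text
time: 5.05
tool_pos: [533.5, 241.2, 236.8]
eef_rot: [-0.001, -0.577, 0.817, -0.002]
force: [0.8, -0.8, -0.6]
grip_width: 31.1
```

Request:
arm_command --motion '[{"xyz": [10, 24, 0], "twist": [0, 0, -0.6]}, {"xyz": [0, 0, 0], "twist": [0, 0, 0]}, {"xyz": [0, 0, 0], "twist": [0, 0, 0]}]'

```text
time: 5.42
tool_pos: [543.4, 268.1, 234.2]
eef_rot: [-0.002, -0.573, 0.819, -0.002]
force: [-0.1, 0.0, -1.4]
grip_width: 31.2
```

```bash
python3 - <<'E'
from h import *
fix(-108.9)
for n in ("scene","side","wrist"):
    if n=="wrist": m=cams.camera_model(n); np.save("wm6.npy",m,allow_pickle=True)
    p,d=cams.grab_frame(n); np.save(n+"6.npy",d); cv2.imwrite(f"pics/{n}6f.png",p)
    c=p[170:310,420:600] if n=="scene" else p[260:400,190:370]
    if n!="wrist": cv2.imwrite(f"pics/{n}6.png",cv2.resize(c,None,fx=4,fy=4,interpolation=cv2.INTER_CUBIC))
E
```

```text
t 5.425 pos [543.4 268.1 234.2] yaw -110.02 w 31.2 F [-0.1  0.  -1.4] twist needed [ 0.31 -0.1   1.12]
```

View pics/scene6.png

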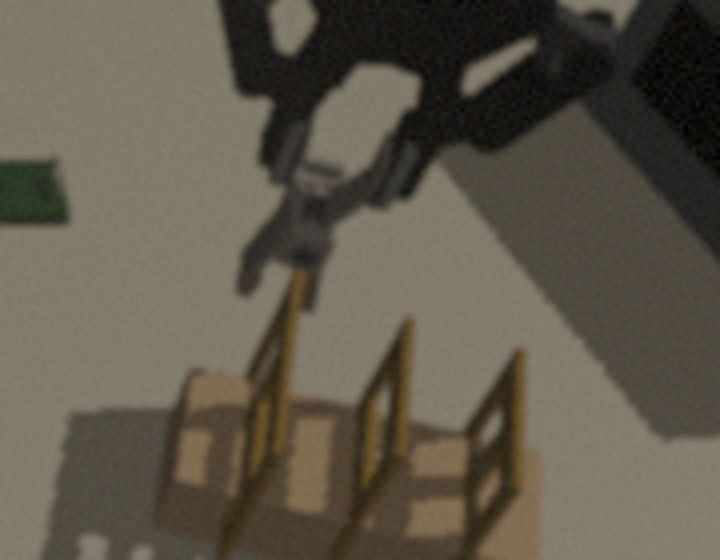

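View pics/side6.png

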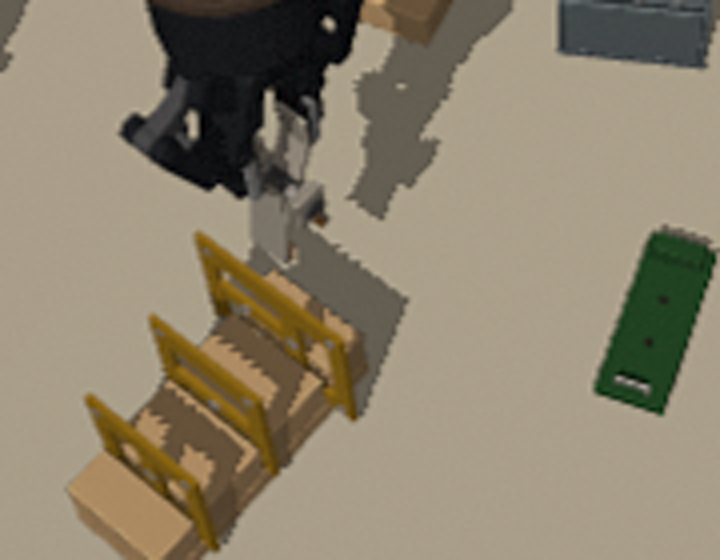

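View pics/wrist6f.png

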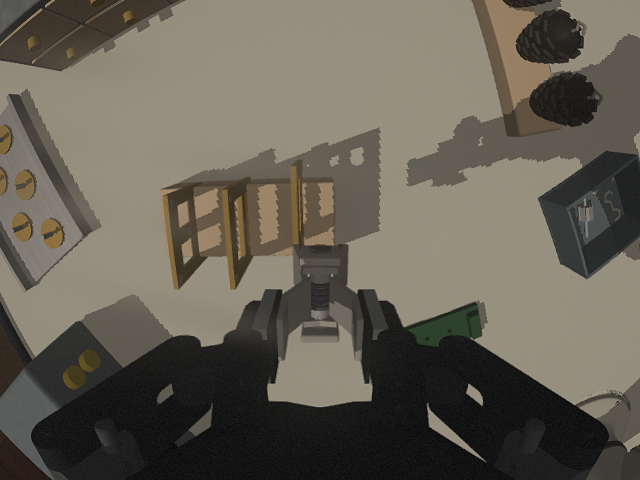

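Wrist view: clip at (320,290) with open jaws; the frame's top edge runs from (297,165) down to beside the clip at (297,245), so the clip is short in y. Measuring the clip relative to the frame in each camera.

```bash
python3 - <<'E'
from h import *
m6=np.load("wm6.npy",allow_pickle=True).item()
th=np.radians(-18.9); ex=np.array([np.cos(th),np.sin(th)]); ey=np.array([-np.sin(th),np.cos(th)])
T=np.array([543.4,268.1])
for n in("scene","side","wrist"):
    d=np.load(n+"6.npy"); W=wcloud(m6,d) if n=="wrist" else cloud(cams.camera_model(n),d)
    p=cv2.imread(f"pics/{n}6f.png"); hsv=cv2.cvtColor(p,cv2.COLOR_BGR2HSV); sat=hsv[...,1]
    P=W.reshape(-1,3); L=np.c_[(P[:,:2]-T)@ex,(P[:,:2]-T)@ey,P[:,2]]; S=sat.reshape(-1)
    H=hsv.reshape(-1,3)
    br=(H[:,1]>110)&(H[:,0]>10)&(H[:,0]<35)
    F=L[br&(abs(L[:,0])<75)&(L[:,1]>-10)&(L[:,1]<33)&(L[:,2]>85)&(L[:,2]<125)]
    if len(F): print(n,"frame n",len(F),"x",np.percentile(F[:,0],[1,99]).round(1),"y",np.percentile(F[:,1],[5,50,95]).round(1),"zmax",np.percentile(F[:,2],99).round(1))
    t=F[F[:,2]>F[:,2].max()-10]; print("  top x",np.percentile(t[:,0],[1,99]).round(1),"y med",np.median(t[:,1]).round(1),"slope deg",np.degrees(np.arctan(np.polyfit(F[:,0],F[:,1],1)[0])).round(2))
    C=L[(abs(L[:,0])<35)&(abs(L[:,1])<35)&(L[:,2]>140)&(L[:,2]<250)&(H[:,2]>45)]
    for a in range(140,250,8):
        q=C[(C[:,2]>a)&(C[:,2]<=a+8)]
        if len(q)>3: print("  clip",a,len(q),q.min(0).round(1)[:2],q.max(0).round(1)[:2])
E
```

```text
scene frame n 205 x [-42.1  56.3] y [14.1 14.9 17.9] zmax 107.8
  top x [-42.8  55.1] y med 15.4 slope deg 0.08
  clip 140 10 [ -8.2 -16.4] [11.5 15.1]
  clip 148 44 [-12.3 -16.7] [13.2 14.1]
  clip 156 51 [-11.9 -15.2] [12.8 13.5]
  clip 164 34 [-12.9 -13.6] [13.4 11.6]
  clip 172 25 [-10.6 -12.1] [11.8 -7.9]
  clip 180 53 [-15.8 -11.1] [23.4  8.3]
  clip 188 87 [-19.7  -9.8] [24.   9.4]
  clip 196 197 [-22.1  -9.3] [23.7  9.4]
  clip 204 64 [-16.4 -13.3] [20.6 13.7]
  clip 212 62 [ -8.9 -26.1] [14.3 27.2]
  clip 220 63 [ -7.7 -28.8] [14.7 28.8]
  clip 228 69 [ -8.2 -28.7] [13.8 29.2]
  clip 236 60 [ -7.1 -28.8] [13.7 29.4]
  clip 244 36 [ -6.7 -21.9] [13.9 29.3]
side frame n 219 x [-47.5  50.7] y [16.7 19.7 20.6] zmax 110.5
  top x [-47.4  50.7] y med 18.9 slope deg -0.0
  clip 148 35 [-13.6 -13.5] [10.5 18.6]
  clip 156 30 [-15.3 -11.1] [10.8 16.4]
  clip 164 29 [-14.9  -9.8] [10.3 16.2]
  clip 172 23 [-12.2  10.3] [10.2 14.2]
  clip 180 26 [-22.3  -5.3] [ 5.3 12.7]
  clip 188 54 [-23.5  -5.8] [17.3 12.3]
  clip 196 90 [-24.   -6.7] [18.7 11. ]
  clip 204 48 [-22.1 -11.1] [ 8.3 14
[... 182 characters left out ...]
5 -18.7] [-6.9 20.8]
wrist frame n 520 x [-1.8 50.8] y [14.9 16.7 18.8] zmax 107.0
  top x [-1.8 50.9] y med 16.9 slope deg 0.35
  clip 140 23 [  1.1 -16.4] [ 9.4 16.4]
  clip 148 206 [-15.3 -16.3] [ 9.7 16.6]
  clip 156 195 [-11.  -14.5] [10.  15.2]
  clip 164 102 [ -8.  -12.8] [ 9.8 13. ]
  clip 172 76 [ -4.5 -11.2] [ 9.5 11.9]
  clip 180 123 [-21.4 -10.1] [20.  10.4]
  clip 188 763 [-20.9  -9.3] [20.4 10.2]
  clip 196 2482 [-24.4  -9.7] [20.2 12.3]
  clip 204 821 [-22.  -13.4] [17.9 14.8]
  clip 212 717 [-12.  -21.4] [11.  27.9]
  clip 220 528 [-10.5 -28.5] [11. 30.]
  clip 228 702 [-10.3 -28.5] [11.  30.1]
  clip 236 1140 [-12.8 -28.6] [11.  30.4]
  clip 244 428 [-12.4 -21.2] [10.9 23.1]
```

```bash
python3 - <<'E'
from h import *
m6=np.load("wm6.npy",allow_pickle=True).item()
th=np.radians(-18.9); ex=np.array([np.cos(th),np.sin(th)]); ey=np.array([-np.sin(th),np.cos(th)])
T=np.array([543.4,268.1])
for n in("scene","side","wrist"):
    d=np.load(n+"6.npy"); W=wcloud(m6,d) if n=="wrist" else cloud(cams.camera_model(n),d)
    P=W.reshape(-1,3); L=np.c_[(P[:,:2]-T)@ex,(P[:,:2]-T)@ey,P[:,2]]
    ck=L[(abs(L[:,0])>13.5)&(abs(L[:,0])<22)&(abs(L[:,1])<9)&(L[:,2]>170)&(L[:,2]<240)]
    jw=L[(abs(L[:,0])<13)&(abs(L[:,1])<19)&(L[:,2]>130)&(L[:,2]<175)]
    print(n,"cheek z pct",np.percentile(ck[:,2],[2,25,50,75,90,98]).round(1),"jaw z",np.percentile(jw[:,2],[0,2,5,50]).round(1),len(jw))
    h,e=np.histogram(ck[:,2],np.arange(176,216,2)); print(list(zip(e.tolist(),h.tolist())))
E
```

```text
scene cheek z pct [182.1 192.6 197.6 201.6 202.6 203.5] jaw z [145.4 146.1 147.8 158.1] 151
[(176, 0), (178, 0), (180, 3), (182, 11), (184, 5), (186, 8), (188, 6), (190, 7), (192, 12), (194, 13), (196, 23), (198, 18), (200, 25), (202, 34), (204, 2), (206, 0), (208, 0), (210, 0), (212, 0)]
side cheek z pct [186.5 196.  200.2 203.  204.5 205.7] jaw z [145.  148.7 149.4 160.6] 98
[(176, 0), (178, 0), (180, 0), (182, 0), (184, 1), (186, 1), (188, 1), (190, 2), (192, 2), (194, 6), (196, 5), (198, 6), (200, 9), (202, 10), (204, 6), (206, 1), (208, 0), (210, 0), (212, 0)]
wrist cheek z pct [185.  195.6 198.4 202.3 203.1 203.8] jaw z [145.7 147.5 148.4 157.6] 552
[(176, 0), (178, 0), (180, 3), (182, 22), (184, 21), (186, 42), (188, 40), (190, 51), (192, 87), (194, 178), (196, 293), (198, 182), (200, 190), (202, 485), (204, 19), (206, 0), (208, 0), (210, 0), (212, 0)]
```

All three cameras put the pivot at z≈192, which is 42 mm below the TCP. The clip needs to go (+9, +14) to be over the middle of the frame.

Request:
arm_command --motion '[{"xyz": [9, 14, -8], "twist": [0.3, -0.1, 1.1]}, {"xyz": [0, 0, -5], "twist": [0, 0, 0]}, {"xyz": [0, 0, 0], "twist": [0, 0, 0]}]'

```text
time: 5.95
tool_pos: [553.2, 281.7, 221.1]
eef_rot: [0.001, -0.581, 0.814, -0.0]
force: [0.3, -0.3, -1.4]
grip_width: 31.1
```

```bash
python3 - <<'E'
from h import *
fix(-108.9)
n="scene"
p,d=cams.grab_frame(n); c=p[170:310,420:600]; cv2.imwrite(f"pics/{n}7.png",cv2.resize(c,None,fx=4,fy=4,interpolation=cv2.INTER_CUBIC))
n="wrist"
p,d=cams.grab_frame(n); cv2.imwrite(f"pics/{n}7.png",p[120:400,200:440].repeat(2,0).repeat(2,1))
E
```

```text
t 5.95 pos [553.2 281.7 221.1] yaw -108.96 w 31.1 F [ 0.3 -0.3 -1.4] twist needed [-0.05  0.07  0.06]
```

View pics/scene7.png

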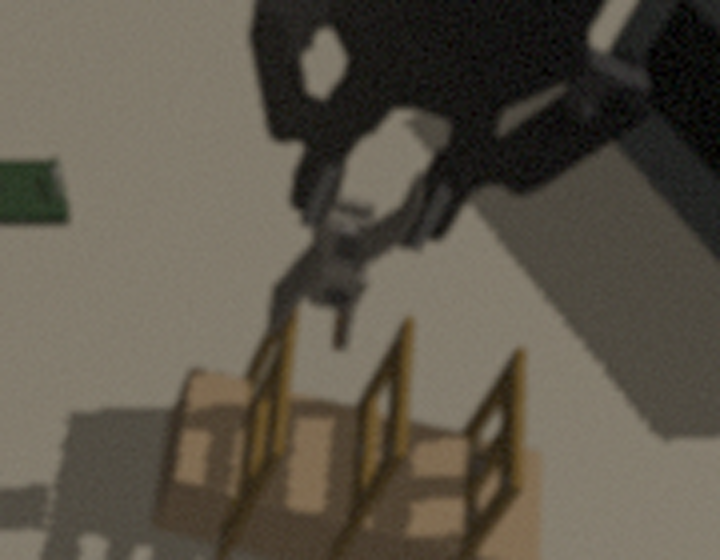

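View pics/wrist7.png

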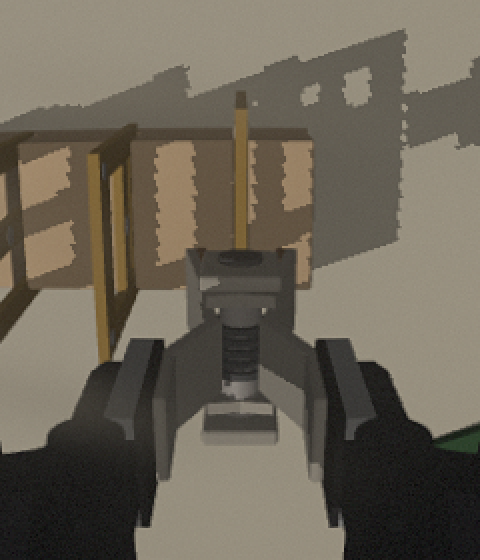

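Wrist view: the frame's top edge (column 241) points exactly between the jaws (187 to 297, middle 242) and is aligned. Lowering.

Request:
arm_command --motion '[{"xyz": [0, 0, -12], "twist": [0, 0, 0]}, {"xyz": [0, 0, -12], "twist": [0, 0, 0]}, {"xyz": [0, 0, -10], "twist": [0, 0, 0]}, {"xyz": [0, 0, -5], "twist": [0, 0, 0]}, {"xyz": [0, 0, 0], "twist": [0, 0, 0]}]'

```text
time: 6.68
tool_pos: [552.9, 281.4, 179.4]
eef_rot: [0.001, -0.581, 0.814, -0.0]
force: [0.1, 0.3, -0.5]
grip_width: 30.8
```

```bash
python3 - <<'E'
from h import *
fix(-108.9)
for n in ("scene","side"):
    p,d=cams.grab_frame(n); c=p[200:310,470:580] if n=="scene" else p[260:400,190:330]; cv2.imwrite(f"pics/{n}8.png",cv2.resize(c,None,fx=5,fy=5,interpolation=cv2.INTER_CUBIC))
E
```

```text
t 6.675 pos [552.9 281.4 179.4] yaw -108.97 w 30.8 F [ 0.1  0.3 -0.5] twist needed [-0.05  0.07  0.07]
```

View pics/scene8.png

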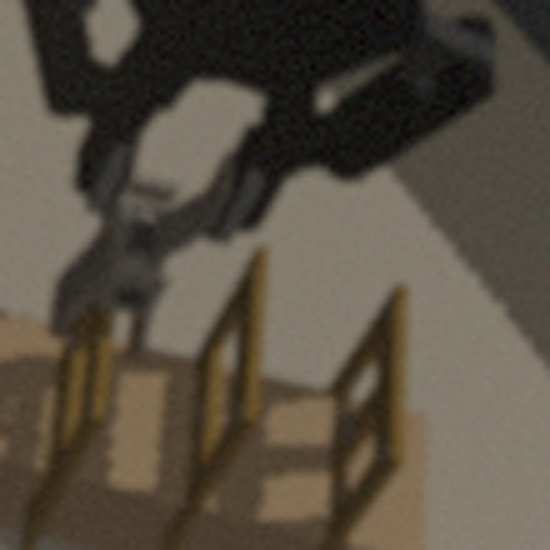

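View pics/side8.png

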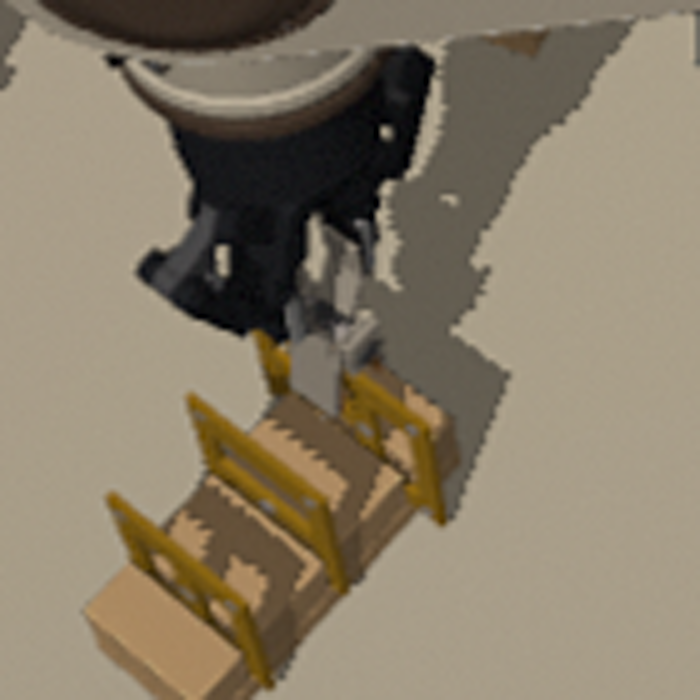

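The jaws straddle the top edge near its middle, with no contact. Releasing.

Request:
arm_command --motion '[{"xyz": [0, 0, 0], "twist": [0, 0, 0]}, {"xyz": [0, 0, 0], "twist": [0, 0, 0]}, {"xyz": [0, 0, 0], "twist": [0, 0, 0]}, {"xyz": [0, 0, 0], "twist": [0, 0, 0]}]' --claw 70

```text
time: 7.28
tool_pos: [553.5, 281.7, 181.2]
eef_rot: [0.002, -0.581, 0.814, -0.0]
force: [-0.8, -0.4, 0.8]
grip_width: 70.1
```

```bash
python3 - <<'E'
from h import *
fix(-108.9)
for n in ("scene","side"):
    p,d=cams.grab_frame(n); c=p[200:310,470:580] if n=="scene" else p[260:400,190:330]; cv2.imwrite(f"pics/{n}9.png",cv2.resize(c,None,fx=5,fy=5,interpolation=cv2.INTER_CUBIC))
E
```

```text
t 7.275 pos [553.5 281.7 181.2] yaw -108.97 w 70.1 F [-0.8 -0.4  0.8] twist needed [-0.1   0.21  0.07]
```

View pics/scene9.png

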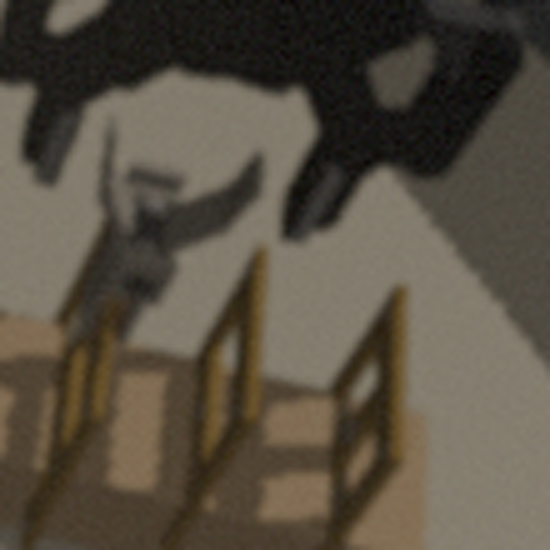

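View pics/side9.png

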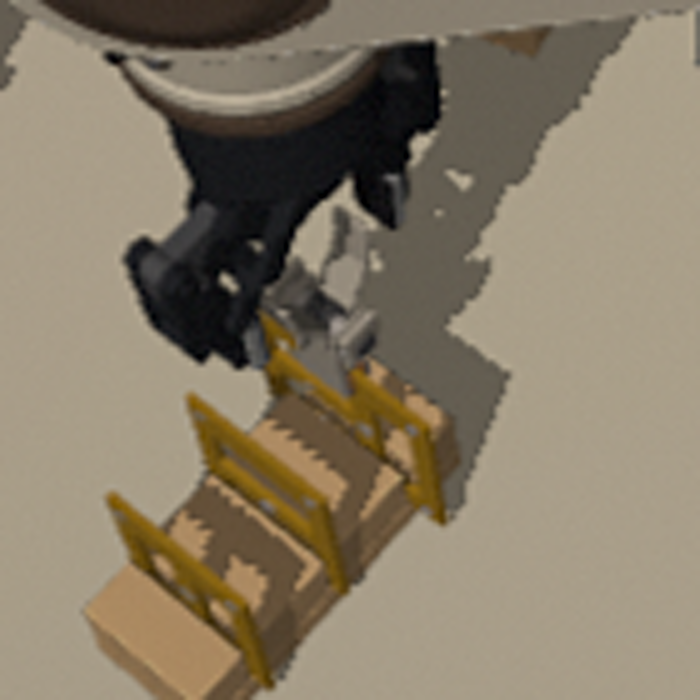

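The clip has shut on the frame; fingers are clear. The frame's far end looks slightly raised in the side view, so I'll rise and measure.

Request:
arm_command --motion '[{"xyz": [0, 0, 20], "twist": [0, 0, 0]}, {"xyz": [0, 0, 35], "twist": [0, 0, 0]}, {"xyz": [0, 0, 30], "twist": [0, 0, 0]}, {"xyz": [0, 0, 0], "twist": [0, 0, 10]}, {"xyz": [0, 0, 0], "twist": [0, 0, 10]}]'

```text
time: 8.0
tool_pos: [553.0, 281.5, 268.7]
eef_rot: [-0.002, 0.716, -0.698, 0.0]
force: [-0.2, -0.4, -0.5]
grip_width: 69.9
```

Request:
arm_command --motion '[{"xyz": [0, 0, 0], "twist": [0, 0, 10]}, {"xyz": [0, 0, 0], "twist": [0, 0, 10]}, {"xyz": [0, 0, 0], "twist": [0, 0, 10]}, {"xyz": [0, 0, 0], "twist": [0, 0, 10]}, {"xyz": [0, 0, 0], "twist": [0, 0, 10]}]'

```text
time: 8.62
tool_pos: [553.1, 281.5, 269.0]
eef_rot: [-0.002, 0.949, -0.316, -0.0]
force: [0.2, -0.0, -0.2]
grip_width: 69.9
```

```bash
python3 - <<'E'
from h import *
fix(-18.9)
th=np.radians(-18.9); ex=np.array([np.cos(th),np.sin(th)]); ey=np.array([-np.sin(th),np.cos(th)])
T=np.array([553,282])
for n in ("scene","side","wrist"):
    m=cams.camera_model(n)
    p,d=cams.grab_frame(n); cv2.imwrite(f"pics/{n}10f.png",p)
    c=p[200:310,470:580] if n=="scene" else p[260:400,190:330]; cv2.imwrite(f"pics/{n}10.png",cv2.resize(c,None,fx=5,fy=5,interpolation=cv2.INTER_CUBIC))
    W=wcloud(m,d) if n=="wrist" else cloud(m,d); np.save(n+"10W.npy",W)
    H=cv2.cvtColor(p,cv2.COLOR_BGR2HSV).reshape(-1,3); P=W.reshape(-1,3); L=np.c_[(P[:,:2]-T)@ex,(P[:,:2]-T)@ey,P[:,2]]
    br=(H[:,1]>110)&(H[:,0]>10)&(H[:,0]<35)
    F=L[br&(abs(L[:,0])<75)&(abs(L[:,1])<15)&(L[:,2]>50)&(L[:,2]<125)]
    print(n,len(F),"x",np.percentile(F[:,0],[1,99]).round(1))
    for a in range(-55,55,10):
        q=F[(F[:,0]>=a)&(F[:,0]<a+10)]
        if len(q)>3: print("  ",a,len(q),"top",np.percentile(q[:,2],97).round(1),"y",np.median(q[:,1]).round(1))
    C=L[(abs(L[:,0])<35)&(abs(L[:,1])<30)&(L[:,2]>112)&(L[:,2]<200)&~br]
    for a in range(112,190,6):
        q=C[(C[:,2]>a)&(C[:,2]<=a+6)]
        if len(q)>3: print("  clip",a,len(q),q.min(0).round(1)[:2],q.max(0).round(1)[:2])
E
```

```text
t 8.625 pos [553.1 281.5 269. ] yaw -36.79 w 69.9 F [ 0.2 -0.  -0.2] twist needed [-0.22 -0.   17.89]
scene 253 x [-8.7 51.7]
   -15 9 top 71.2 y -0.6
   -5 22 top 106.5 y -0.7
   5 42 top 108.7 y -1.2
   15 40 top 107.7 y -1.5
   25 37 top 107.1 y -2.0
   35 38 top 105.9 y -2.2
   45 63 top 106.3 y -1.1
  clip 112 23 [-12.2  -8.7] [13.6  6.6]
  clip 118 15 [-10.7  -8.8] [13.6  7.3]
  clip 124 9 [-11.6  -8.6] [11.2 -7.8]
  clip 130 10 [ 6.5 -9.5] [21.8  3.4]
  clip 136 34 [-0.2 -9.5] [24.2  7.7]
  clip 142 97 [-17.9  -9.7] [24.6  8.4]
  clip 148 178 [-22.4 -12.6] [23.2 11.8]
  clip 154 95 [-19.3 -16.9] [22.6 17. ]
  clip 160 54 [ -7.8 -20.7] [10.5 20.5]
  clip 166 25 [ -8.7 -22.2] [10.6 20.1]
  clip 172 26 [ -6.6 -21.8] [11.8 21.9]
  clip 178 28 [ -7.5 -24.2] [10.7 24.4]
  clip 184 37 [ -9.2 -24.6] [10.8 23.2]
side 293 x [-51.3  46.5]
   -55 49 top 108.3 y 3.1
   -45 33 top 108.8 y 3.6
   -35 20 top 108.5 y 3.1
   -25 41 top 107.4 y 2.9
   -15 31 top 108.6 y 3.5
   -5 15 top 86.4 y 3.0
   5 18 top 90.7 y 3.3
   15 14 top 100.9 y 2.8
   25 28 top 103.0 y 2.9
   35 35 top 105.3 y 3.3
 
[... 652 characters left out ...]
top 105.8 y 2.7
   -15 15 top 64.0 y 2.2
   -5 22 top 63.0 y 2.6
   5 91 top 106.7 y 2.1
   15 154 top 106.3 y 1.9
   25 184 top 106.7 y 1.8
   35 191 top 106.6 y 2.2
   45 37 top 105.9 y 2.2
  clip 112 11 [4.7 8. ] [9.4 8.8]
  clip 118 9 [5.5 8.4] [9.4 8.7]
  clip 124 11 [4.7 8.3] [9.2 8.9]
  clip 130 52 [-21.9  -8. ] [18.  10.3]
  clip 136 71 [-22.5  -7.9] [17.8 10.4]
  clip 142 561 [-24.7  -8.6] [20.2 10.2]
  clip 148 867 [-24.5 -10.6] [19.8 13. ]
  clip 154 602 [-23.  -14.3] [19.  17.7]
  clip 160 339 [-11.5 -19.3] [ 6.8 21.6]
  clip 166 150 [-10.9 -19.3] [ 6.8 22.3]
  clip 172 148 [-11.6 -20.9] [ 6.7 23.9]
  clip 178 168 [-10.4 -23.7] [ 6.9 24.7]
  clip 184 315 [-10.7 -23.8] [ 6.8 25.4]
```

View pics/side10.png

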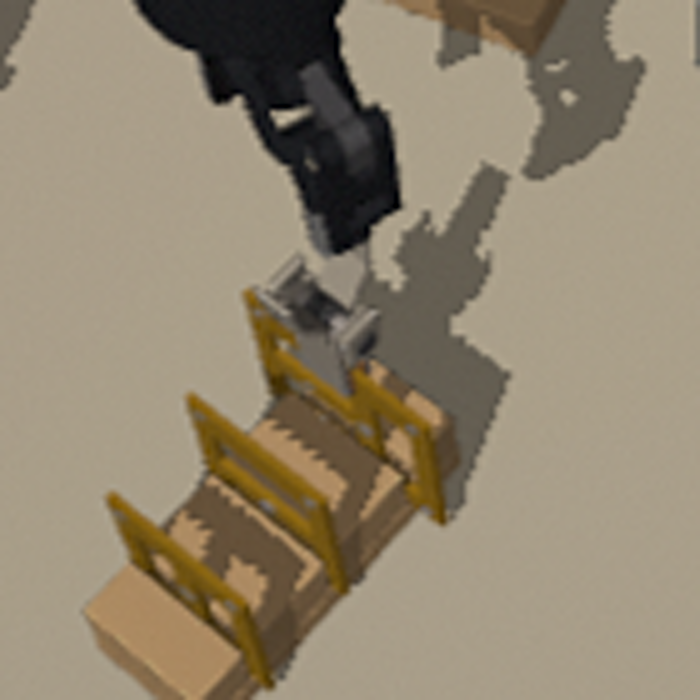

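View pics/wrist10f.png

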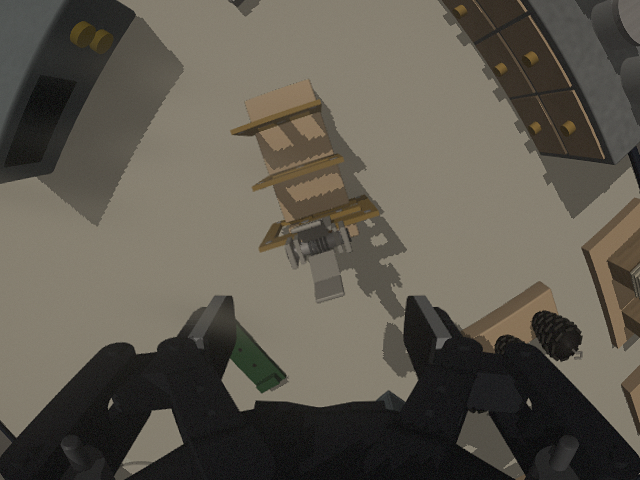

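The frame is level and unmoved; the clip is centred on it within about 1 mm in each camera. Finding the pivot height precisely while finishing the turn.

Request:
arm_command --motion '[{"xyz": [0, 0, 0], "twist": [0, 0, 9]}, {"xyz": [0, 0, 0], "twist": [-0.2, 0, 8.9]}, {"xyz": [0, 0, 0], "twist": [0, 0, 0]}]' --claw 70

```text
time: 9.15
tool_pos: [553.1, 281.5, 269.0]
eef_rot: [-0.0, 0.985, -0.172, -0.0]
force: [0.4, 0.3, 0.2]
grip_width: 70.5
```

```bash
python3 - <<'E'
from h import *
fix(-18.9)
th=np.radians(-18.9); ex=np.array([np.cos(th),np.sin(th)]); ey=np.array([-np.sin(th),np.cos(th)])
T=np.array([552.4,282.8])
for n in ("scene","side","wrist"):
    W=np.load(n+"10W.npy")
    P=W.reshape(-1,3); L=np.c_[(P[:,:2]-T)@ex,(P[:,:2]-T)@ey,P[:,2]]
    ck=L[(abs(L[:,0])>14.5)&(abs(L[:,0])<22)&(abs(L[:,1])<8)&(L[:,2]>115)&(L[:,2]<175)]
    tl=L[(abs(L[:,0])<10)&(abs(L[:,1])<27)&(abs(L[:,1])>15)&(L[:,2]>160)&(L[:,2]<215)]
    print(n,"cheek",np.percentile(ck[:,2],[0,2,50,90,98]).round(1),"tail",np.percentile(tl[:,2],[2,50,90,98,100]).round(1))
p,d=cams.grab_frame("wrist"); cv2.imwrite("pics/wrist11.png",p)
E
```

```text
t 9.15 pos [553.1 281.5 269. ] yaw -19.85 w 70.5 F [0.4 0.3 0.2] twist needed [-0.01 -0.02  0.95]
scene cheek [131.9 133.  151.4 154.8 155.7] tail [161.  174.9 185.8 187.5 188.2]
side cheek [136.1 137.6 151.  155.9 158. ] tail [162.5 172.6 187.4 188.9 190.5]
wrist cheek [134.9 142.6 153.7 155.1 155.6] tail [161.7 177.2 186.  186.8 188.1]
```

View pics/wrist11.png

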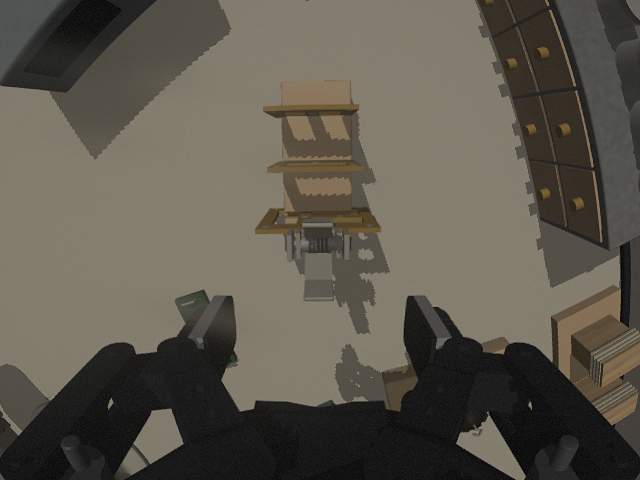

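The pivot is at z≈143.5 (cheek tops 155.5, tail tops 187), 37.5 mm above the frame's edge. Wrist view: clip centre at column 319, fingers' middle at 320. Target TCP z is 148, which leaves the fingertips about 20 mm above the brass.

Request:
arm_command --motion '[{"xyz": [-0.7, 0.8, -30], "twist": [0, 0, 0.9]}, {"xyz": [0, 0, -40], "twist": [0, 0, 0]}, {"xyz": [0, 0, -20], "twist": [0, 0, 0]}, {"xyz": [0, 0, -5], "twist": [0, 0, 0]}, {"xyz": [0, 0, 0], "twist": [0, 0, 0]}]'

```text
time: 9.82
tool_pos: [552.5, 282.4, 172.7]
eef_rot: [-0.001, 0.984, -0.179, 0.001]
force: [-0.3, -0.1, 0.5]
grip_width: 69.7
```

```bash
python3 - <<'E'
from h import *
fix(-18.9)
p,d=cams.grab_frame("wrist"); cv2.imwrite("pics/wrist12.png",p)
E
```

```text
t 9.825 pos [552.5 282.4 172.7] yaw -20.57 w 69.7 F [-0.3 -0.1  0.5] twist needed [-0.08  0.1   1.67]
```

View pics/wrist12.png

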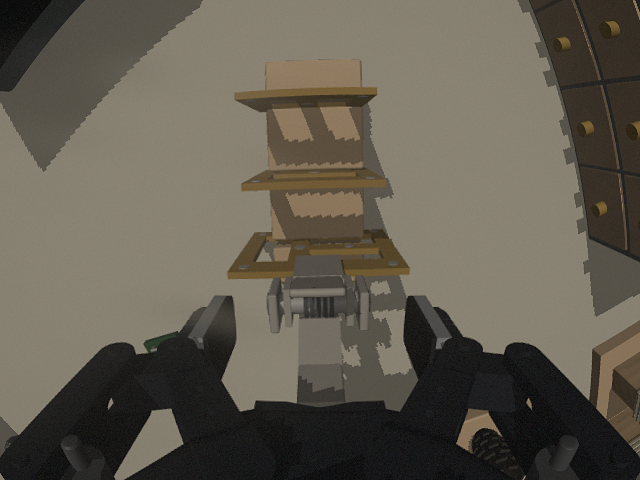

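Wrist view: cheeks at columns 268 and 370, midway between the fingers (235 and 405). Correcting the yaw and going down the last 24 mm.

Request:
arm_command --motion '[{"xyz": [0, 0, -12], "twist": [0, 0, 1.7]}, {"xyz": [0, 0, -9], "twist": [0, 0, 0]}, {"xyz": [0, 0, 0], "twist": [0, 0, 0]}]'

```text
time: 10.25
tool_pos: [553.1, 282.6, 152.0]
eef_rot: [-0.001, 0.987, -0.163, 0.002]
force: [0.1, 0.3, 0.1]
grip_width: 70.2
```

```bash
python3 - <<'E'
from h import *
fix(-18.9)
p,d=cams.grab_frame("side"); c=p[240:380,190:330]; cv2.imwrite(f"pics/side13.png",cv2.resize(c,None,fx=4,fy=4,interpolation=cv2.INTER_CUBIC))
p,d=cams.grab_frame("scene"); c=p[180:320,440:580]; cv2.imwrite(f"pics/scene13.png",cv2.resize(c,None,fx=4,fy=4,interpolation=cv2.INTER_CUBIC))
E
```

```text
t 10.25 pos [553.1 282.6 152. ] yaw -18.8 w 70.2 F [0.1 0.3 0.1] twist needed [-0.13  0.24 -0.1 ]
```

View pics/side13.png

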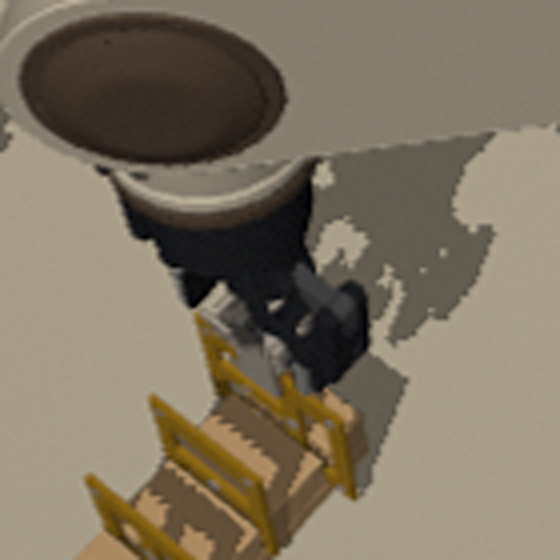

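View pics/scene13.png

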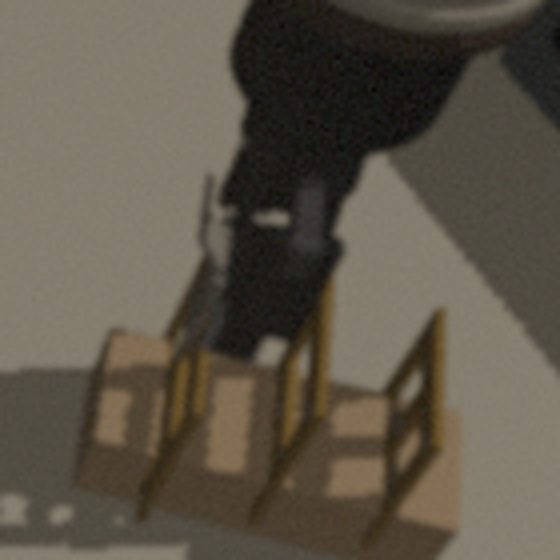

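```bash
python3 - <<'E'
from h import *
m=cams.camera_model("scene"); th=np.radians(-18.9); ex=np.array([np.cos(th),np.sin(th)]); ey=np.array([-np.sin(th),np.cos(th)])
for z in (145,130,110):
    for ox in (35,50):
        P=np.r_[np.array([553.1,282.6])+ex*ox,z]; print(z,ox,((proj(m,P)-[440,180])*4).round(0))
p,d=cams.grab_frame("scene"); W=cloud(m,d); P=W.reshape(-1,3); L=np.c_[(P[:,:2]-[553.1,282.6])@ex,(P[:,:2]-[553.1,282.6])@ey,P[:,2]]
H=cv2.cvtColor(p,cv2.COLOR_BGR2HSV).reshape(-1,3)
q=L[(L[:,0]>28)&(L[:,0]<62)&(abs(L[:,1])<16)&(H[:,2]<50)&(L[:,2]>90)]; print(np.percentile(q[:,2],[0,1,2,5,10,50]).round(1),len(q))
E
```

```text
145 35 [[230. 330.]]
145 50 [[227. 360.]]
130 35 [[219. 351.]]
130 50 [[216. 381.]]
110 35 [[205. 378.]]
110 50 [[201. 407.]]
[143.5 151.5 154.9 169.3 198.4 274.1] 1342
```

The fingertips are well above the brass (z≈140 or more). Lowering 6 mm more and closing on the cheeks.

Request:
arm_command --motion '[{"xyz": [-0.5, 0, -6], "twist": [-0.1, 0.2, 0]}, {"xyz": [0, 0, 0], "twist": [0, 0, 0]}]'

```text
time: 10.65
tool_pos: [553.0, 282.7, 147.0]
eef_rot: [-0.001, 0.987, -0.163, 0.001]
force: [-0.0, -0.6, 0.1]
grip_width: 70.3
```

Request:
arm_command --motion '[{"xyz": [0, 0, 0], "twist": [0, 0, 0]}, {"xyz": [0, 0, 0], "twist": [0, 0, 0]}, {"xyz": [0, 0, 0], "twist": [0, 0, 0]}, {"xyz": [0, 0, 0], "twist": [0, 0, 0]}, {"xyz": [0, 0, 0], "twist": [0, 0, 0]}]' --claw 36 --force 60

```text
time: 11.28
tool_pos: [552.9, 282.8, 147.1]
eef_rot: [-0.001, 0.987, -0.163, 0.001]
force: [-0.0, -0.3, -1.0]
grip_width: 41.0
```

```bash
python3 - <<'E'
from h import *
fix(-18.9)
p,d=cams.grab_frame("wrist"); cv2.imwrite("pics/wrist14.png",p)
p,d=cams.grab_frame("scene"); c=p[180:320,440:580]; cv2.imwrite(f"pics/scene14.png",cv2.resize(c,None,fx=4,fy=4,interpolation=cv2.INTER_CUBIC))
E
```

```text
t 11.275 pos [552.9 282.8 147.1] yaw -18.8 w 41.0 F [-0.  -0.3 -1. ] twist needed [-0.07  0.12 -0.1 ]
```

View pics/wrist14.png

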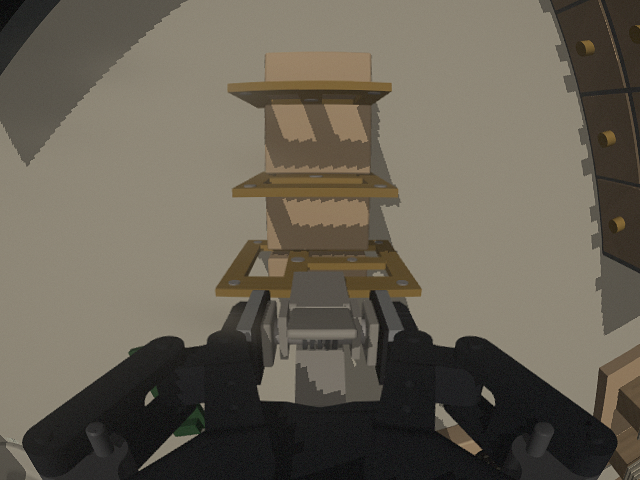

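View pics/scene14.png

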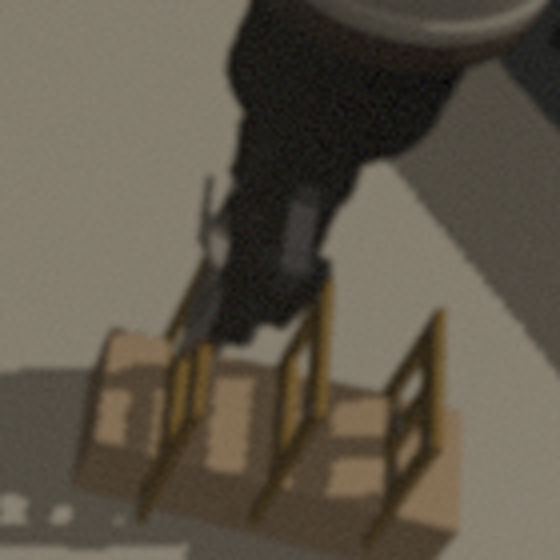

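Cheeks held (41 mm), with the pads above the frame's edge. Lifting straight up, gently.

Request:
arm_command --motion '[{"xyz": [0, 0, 4], "twist": [0, 0, 0]}, {"xyz": [0, 0, 8], "twist": [0, 0, 0]}, {"xyz": [0, 0, 12], "twist": [0, 0, 0]}, {"xyz": [0, 0, 14], "twist": [0, 0, 0]}, {"xyz": [0, 0, 0], "twist": [0, 0, 0]}]'

```text
time: 12.0
tool_pos: [553.2, 282.8, 188.6]
eef_rot: [-0.001, 0.987, -0.163, 0.001]
force: [0.2, 0.0, -2.3]
grip_width: 41.2
```

```bash
python3 - <<'E'
from h import *
fix(-18.9)
p,d=cams.grab_frame("scene"); c=p[150:320,440:580]; cv2.imwrite(f"pics/scene15.png",cv2.resize(c,None,fx=3.5,fy=3.5,interpolation=cv2.INTER_CUBIC))
p,d=cams.grab_frame("side"); c=p[220:380,190:330]; cv2.imwrite(f"pics/side15.png",cv2.resize(c,None,fx=3.5,fy=3.5,interpolation=cv2.INTER_CUBIC))
E
```

```text
t 12.0 pos [553.2 282.8 188.6] yaw -18.81 w 41.2 F [ 0.2  0.  -2.3] twist needed [-0.08  0.18 -0.09]
```

View pics/scene15.png

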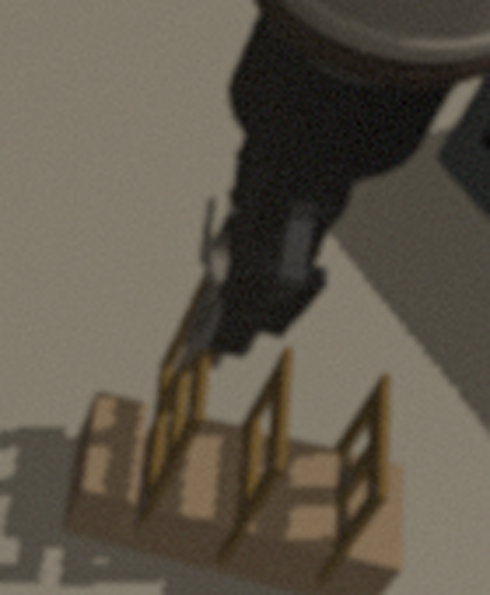

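View pics/side15.png

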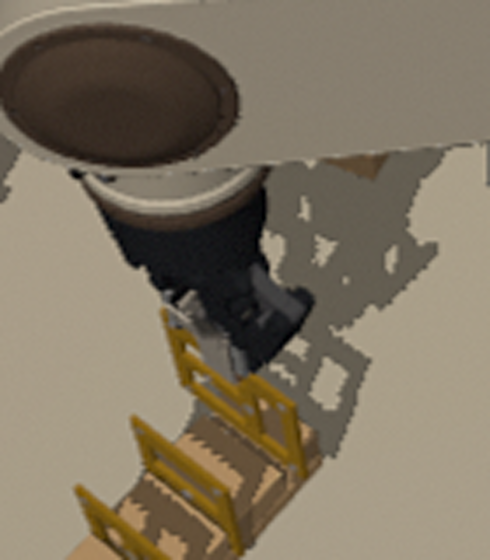

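The frame has come out of the slot with the clip (load about 2.5 N). Going up to carrying height.

Request:
arm_command --motion '[{"xyz": [0, 0, 20], "twist": [0, 0, 0]}, {"xyz": [0, 0, 28], "twist": [0, 0, 0]}, {"xyz": [0, 0, 28], "twist": [0, 0, 0]}, {"xyz": [0, 0, 20], "twist": [0, 0, 0]}, {"xyz": [0, 0, 5], "twist": [0, 0, 0]}]'

```text
time: 12.72
tool_pos: [551.5, 282.1, 287.2]
eef_rot: [0.001, 0.987, -0.163, -0.002]
force: [-0.2, 0.7, -3.2]
grip_width: 41.2
```

```bash
python3 - <<'E'
from h import *
fix(-18.9)
p,d=cams.grab_frame("scene"); c=p[120:320,440:600]; cv2.imwrite(f"pics/scene16.png",cv2.resize(c,None,fx=3,fy=3,interpolation=cv2.INTER_CUBIC))
E
```

```text
t 12.725 pos [551.5 282.1 287.2] yaw -18.81 w 41.2 F [-0.2  0.7 -3.2] twist needed [ 0.07 -0.25 -0.09]
```

View pics/scene16.png

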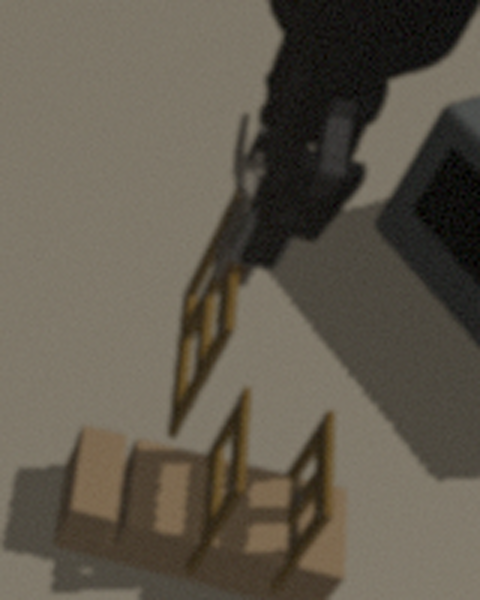

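The frame hangs upright, foot at about z 154, above the weights' 128. Carrying it across.

Request:
arm_command --motion '[{"xyz": [-1, -15, 0], "twist": [0, 0, 0]}, {"xyz": [-2, -28, 0], "twist": [0, 0, 0.5]}, {"xyz": [-2, -38, 0], "twist": [0, 0, 0.6]}, {"xyz": [-2, -42, 0], "twist": [0, 0, 0.6]}, {"xyz": [-2, -42, 0], "twist": [0, 0, 0.6]}]'

```text
time: 13.4
tool_pos: [539.8, 111.7, 280.6]
eef_rot: [0.003, 0.99, -0.141, -0.006]
force: [0.4, 0.2, -1.6]
grip_width: 41.2
```

Request:
arm_command --motion '[{"xyz": [-2, -42, 0], "twist": [0, 0, 0.6]}, {"xyz": [-2, -42, 0], "twist": [0, 0, 0.6]}, {"xyz": [-2, -42, 0], "twist": [0, 0, 0.6]}, {"xyz": [-2, -42, 0], "twist": [0, 0, 0.6]}, {"xyz": [-2, -42, 0], "twist": [0, 0, 0.6]}]'

```text
time: 14.02
tool_pos: [525.3, -108.0, 275.3]
eef_rot: [0.003, 0.993, -0.115, -0.009]
force: [1.5, -0.1, -1.7]
grip_width: 41.0
```

Request:
arm_command --motion '[{"xyz": [-1, -38, 0], "twist": [0, 0, 0.5]}, {"xyz": [-1, -32, 0], "twist": [0, 0, 0.5]}, {"xyz": [-1, -24, 0], "twist": [0, 0, 0.5]}, {"xyz": [0, -14, 0], "twist": [0, 0, 0]}, {"xyz": [0, -6, 0], "twist": [0, 0, 0]}]'

```text
time: 14.65
tool_pos: [517.8, -229.6, 270.2]
eef_rot: [0.002, 0.994, -0.104, -0.012]
force: [0.1, 0.7, -1.5]
grip_width: 41.3
```

Request:
arm_command --motion '[{"xyz": [0, 0, 0], "twist": [0, 0, 0]}, {"xyz": [0, 0, 0], "twist": [0, 0, 0]}, {"xyz": [0, 0, 0], "twist": [0, 0, 0]}]'

```text
time: 15.02
tool_pos: [517.8, -228.3, 270.0]
eef_rot: [0.002, 0.995, -0.104, -0.012]
force: [-0.9, 0.3, -3.1]
grip_width: 41.4
```

```bash
cat > seat.py <<'E'
import sys
from h import *
k=sys.argv[1]
s=fix(-11.4); T0=s['tool_pos']
th=np.radians(-11.4); ex=np.array([np.cos(th),np.sin(th)]); ey=np.array([-np.sin(th),np.cos(th)]); T=T0[:2]
for n in ("scene","side","wrist"):
    m=cams.camera_model(n); p,d=cams.grab_frame(n); cv2.imwrite(f"pics/{n}{k}f.png",p)
    W=wcloud(m,d) if n=="wrist" else cloud(m,d)
    if n=="scene": c=p[120:340,120:300]; cv2.imwrite(f"pics/{n}{k}.png",cv2.resize(c,None,fx=2.7,fy=2.7,interpolation=cv2.INTER_CUBIC))
    if n=="side": c=p[60:240,280:440]; cv2.imwrite(f"pics/{n}{k}.png",cv2.resize(c,None,fx=3.3,fy=3.3,interpolation=cv2.INTER_CUBIC))
    np.savez(f"s{k}_{n}.npz",W=W,p=p,T=T0)
    H=cv2.cvtColor(p,cv2.COLOR_BGR2HSV).reshape(-1,3); P=W.reshape(-1,3); L=np.c_[(P[:,:2]-T)@ex,(P[:,:2]-T)@ey,P[:,2]]
    zf=T0[2]-133
    F=L[(abs(L[:,0])<62)&(abs(L[:,1])<9)&(L[:,2]>zf-8)&(L[:,2]<zf+91)&((zf>85)|(L[:,2]>75))]
    F=F[np.hypot(F[:,0],0)>0]
    if len(F)>20:
        lo=F[F[:,2]<zf+40]; up=F[(F[:,2]>zf+45)]
        ang=np.degrees(np.arctan(np.polyfit(F[:,0],F[:,1],1)[0]))
        print(n,"frame n",len(F),"x",np.percentile(F[:,0],[.5,99.5]).round(1),"y med",np.median(F[:,1]).round(1),"lo/up y",np.median(lo[:,1]).round(1),np.median(up[:,1]).round(1),"yaw-rel",ang.round(2),"z",np.percentile(F[:,2],[1,99]).round(1))
        for a in range(-50,50,20):
            q=F[(F[:,0]>a)&(F[:,0]<a+20)]
            if len(q)>5: print("   foot z at",a+10,np.percentile(q[:,2],[1,3]).round(1))
    St=W[(abs(L[:,0].reshape(480,640))<110)&(abs(L[:,1].reshape(480,640))<80)&(W[...,2]>63)&(W[...,2]<77)][:,:2].astype(np.float32)
    r=cv2.minAreaRect(St); c=np.array(r[0])-T
    print("  seat c rel",(c@ex).round(1),(c@ey).round(1),np.round(r[1],1),round(r[2],2),len(St))
E
python3 seat.py 17
```

```text
t 15.025 pos [ 517.8 -228.3  270. ] yaw -11.91 w 41.4 F [-0.9  0.3 -3.1] twist needed [ 0.11 -1.41  0.5 ]
scene frame n 1103 x [-51.5  49.9] y med 0.0 lo/up y -0.3 0.3 yaw-rel -0.88 z [136.4 227.7]
   foot z at -40 [138.  140.5]
   foot z at -20 [136.8 138.9]
   foot z at 0 [137.1 138.8]
   foot z at 20 [136.8 138.4]
   foot z at 40 [136.  138.3]
  seat c rel 13.0 -36.6 [ 82.9 152.2] 78.36 2690
side frame n 711 x [-53.5  48.8] y med 1.7 lo/up y 1.5 1.9 yaw-rel -0.78 z [136.7 227.3]
   foot z at -40 [138.7 140.2]
   foot z at -20 [139.4 140. ]
   foot z at 0 [136.4 138.5]
   foot z at 20 [136.7 137.4]
   foot z at 40 [135.5 137.9]
  seat c rel 11.1 -33.0 [ 84.8 151.9] 78.78 1093
wrist frame n 6522 x [-53.8  46.3] y med 1.1 lo/up y 0.6 1.4 yaw-rel -0.9 z [137.6 227.8]
   foot z at -40 [138.9 141.4]
   foot z at -20 [138.1 140.9]
   foot z at 0 [137.2 139.3]
   foot z at 20 [136.8 139.8]
   foot z at 40 [136.7 141.9]
  seat c rel 9.6 -36.2 [ 81.3 150.7] 78.1 5982
```

View pics/scene17.png

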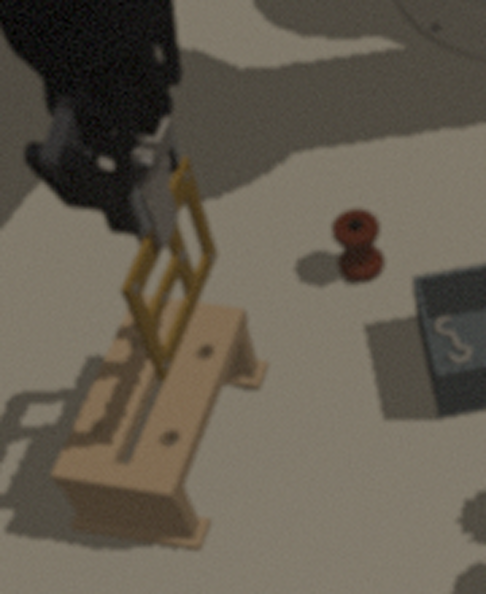

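View pics/side17.png

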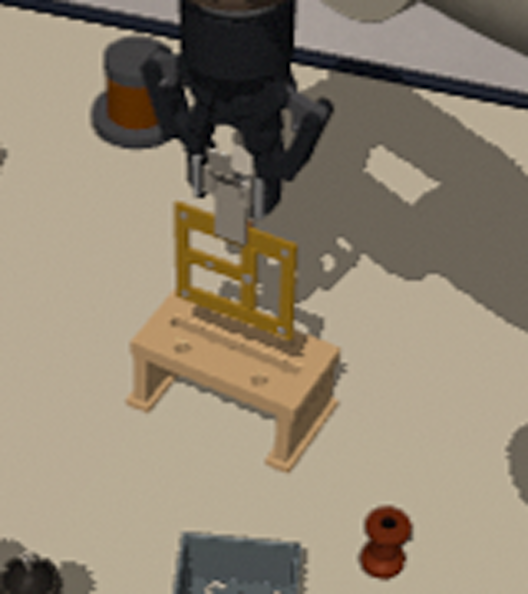

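View pics/wrist17f.png

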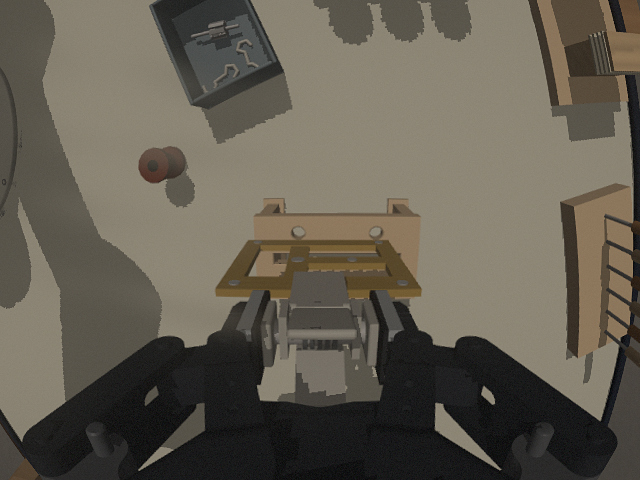

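The frame hangs upright but with about 1.4° of tool tilt. It needs about +13.5 mm along the slot and −36 mm across. Correcting both while going partly down.

Request:
arm_command --motion '[{"xyz": [1, -10, -4], "twist": [0.1, -0.7, 0.3]}, {"xyz": [1, -14, -6], "twist": [0, -0.7, 0]}, {"xyz": [1, -10, -6], "twist": [0, 0, 0]}, {"xyz": [0, -3, -3], "twist": [0, 0, 0]}, {"xyz": [0, 0, 0], "twist": [0, 0, 0]}]'

```text
time: 15.8
tool_pos: [520.7, -268.7, 249.0]
eef_rot: [-0.0, 0.995, -0.101, 0.0]
force: [0.1, -0.4, -1.2]
grip_width: 40.8
```

Request:
arm_command --motion '[{"xyz": [0, 0, 0], "twist": [0, 0, 0]}, {"xyz": [0, 0, 0], "twist": [0, 0, 0]}]'

```text
time: 16.05
tool_pos: [520.8, -268.4, 249.3]
eef_rot: [-0.0, 0.995, -0.101, 0.001]
force: [-0.4, 0.6, -2.5]
grip_width: 41.2
```

```bash
python3 seat.py 18
```

```text
t 16.05 pos [ 520.8 -268.4  249.3] yaw -11.62 w 41.2 F [-0.4  0.6 -2.5] twist needed [-0.    0.07  0.22]
scene frame n 1176 x [-48.6  51.3] y med 0.7 lo/up y 0.6 0.8 yaw-rel -0.61 z [116.2 207.1]
   foot z at -40 [115.9 118.6]
   foot z at -20 [116.2 117.3]
   foot z at 0 [116.5 117.8]
   foot z at 20 [116.9 117.7]
   foot z at 40 [116.1 117.7]
  seat c rel 1.5 1.6 [ 82.1 153.7] 78.43 2691
side frame n 674 x [-50.7  50.6] y med 2.5 lo/up y 2.0 2.9 yaw-rel -0.23 z [115.6 206.9]
   foot z at -40 [117.  119.1]
   foot z at -20 [114.4 117.2]
   foot z at 0 [116.5 117.4]
   foot z at 20 [115.9 118.4]
   foot z at 40 [116.7 119.3]
  seat c rel 0.6 4.9 [ 89.1 152.2] 79.39 1227
wrist frame n 6392 x [-51.5  47.7] y med 1.8 lo/up y 1.5 2.0 yaw-rel -0.58 z [116.8 207.1]
   foot z at -40 [117.2 120.4]
   foot z at -20 [116.9 119.2]
   foot z at 0 [116.6 118.8]
   foot z at 20 [116.7 119.5]
   foot z at 40 [116.5 121.2]
  seat c rel -1.4 2.7 [ 80.4 150.8] 78.42 11211
```

View pics/scene18.png

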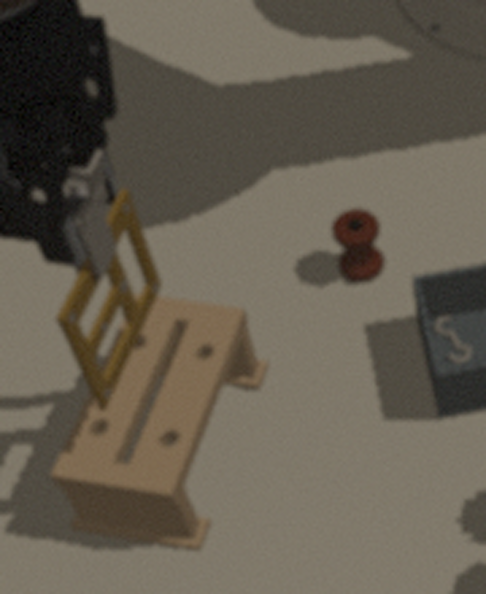

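View pics/side18.png

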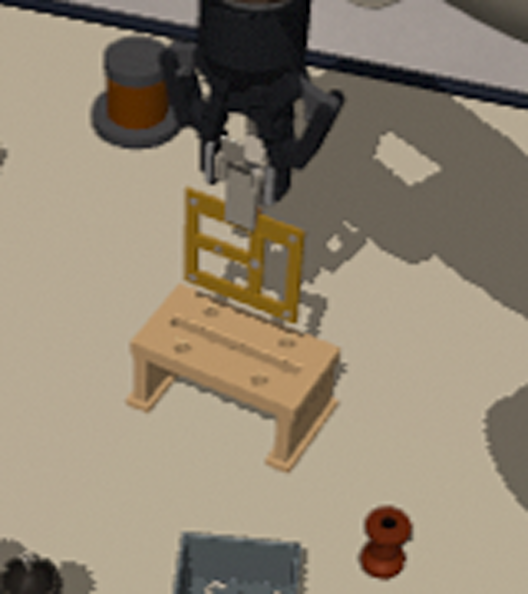

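Frame is level and aligned. To get the offset across the slot accurately, I'll look for the slot itself in the scene and side views by ray casting onto z = 70.

```bash
python3 - <<'E'
from h import *
th=np.radians(-11.6); ex=np.array([np.cos(th),np.sin(th)]); ey=np.array([-np.sin(th),np.cos(th)]); T=np.array([520.8,-268.4])
xs=np.arange(-90,90,.5); ys=np.arange(60,-60,-.5)
gx,gy=np.meshgrid(xs,ys); P=np.stack([T[0]+gx*ex[0]+gy*ey[0],T[1]+gx*ex[1]+gy*ey[1],np.full_like(gx,70)],-1).reshape(-1,3)
out=[]
for n in("scene","side"):
    m=cams.camera_model(n); p=np.load(f"s18_{n}.npz")['p'] if n=="scene" else np.load("s18_side.npz")['p']
    uv=proj(m,P).reshape(gx.shape+(2,)).astype(np.float32)
    w=cv2.remap(p,uv[...,0],uv[...,1],cv2.INTER_CUBIC); out.append(w)
cv2.imwrite("pics/rect18.png",cv2.resize(np.vstack(out),None,fx=1.2,fy=1.2))
E
```

```text
(no output)
```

View pics/rect18.png

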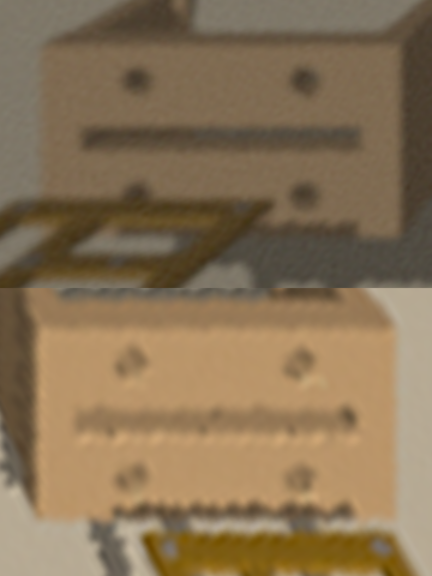

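Slot centre relative to the tool: scene (1.9, 2.7), side (−0.3, 4.8). Frame centre relative to the tool: scene (1.3, −0.9), side (0, 0.5). The frame should move about 3.6 mm across (+y) and about 0 along. Doing so, and lowering partway.

Request:
arm_command --motion '[{"xyz": [1, 3.4, -5], "twist": [0, 0, 0.3]}, {"xyz": [0, 0, -8], "twist": [0, 0, 0]}, {"xyz": [0, 0, -7], "twist": [0, 0, 0]}, {"xyz": [0, 0, 0], "twist": [0, 0, 0]}, {"xyz": [0, 0, 0], "twist": [0, 0, 0]}]'

```text
time: 16.82
tool_pos: [521.8, -264.4, 227.4]
eef_rot: [-0.0, 0.995, -0.098, 0.0]
force: [0.5, -0.1, -1.8]
grip_width: 41.5
```

```bash
python3 seat.py 19
```

```text
t 16.825 pos [ 521.8 -264.4  227.4] yaw -11.27 w 41.5 F [ 0.5 -0.1 -1.8] twist needed [-0.03  0.04 -0.13]
scene frame n 1073 x [-48.6  51.4] y med 0.8 lo/up y 0.6 0.9 yaw-rel -0.24 z [ 94.2 185. ]
   foot z at -40 [94.8 96.5]
   foot z at -20 [94.7 95.9]
   foot z at 0 [94.9 96.1]
   foot z at 20 [94.4 95.7]
   foot z at 40 [93.6 95.1]
  seat c rel 1.6 -2.3 [ 82.4 153. ] 78.45 2401
side frame n 646 x [-50.7  50. ] y med 2.3 lo/up y 2.0 2.5 yaw-rel -0.11 z [ 93.3 184.9]
   foot z at -40 [93.4 96.3]
   foot z at -20 [96.  96.9]
   foot z at 0 [92.8 96. ]
   foot z at 20 [93.3 94.7]
   foot z at 40 [94.  95.6]
  seat c rel 1.0 0.3 [ 87.9 153.5] 77.95 1057
wrist frame n 6333 x [-51.6  47.6] y med 1.8 lo/up y 1.6 2.0 yaw-rel -0.21 z [ 94.9 185.2]
   foot z at -40 [95.4 98.3]
   foot z at -20 [95.  98.1]
   foot z at 0 [94.7 97.1]
   foot z at 20 [94.5 97.6]
   foot z at 40 [94.8 99.5]
  seat c rel -1.7 1.6 [ 74.2 150.8] 78.38 11199
```

View pics/scene19.png

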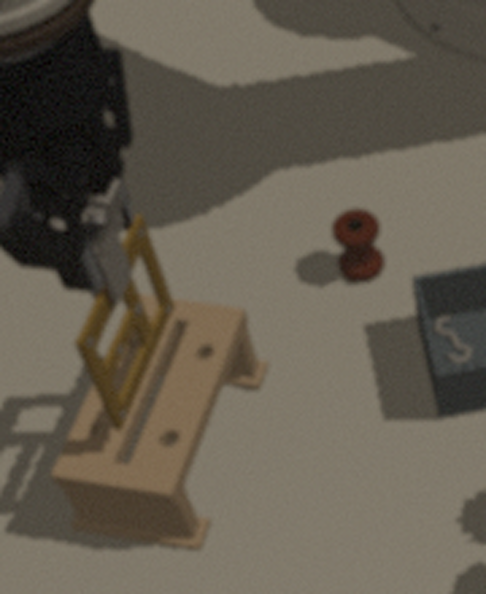

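View pics/side19.png

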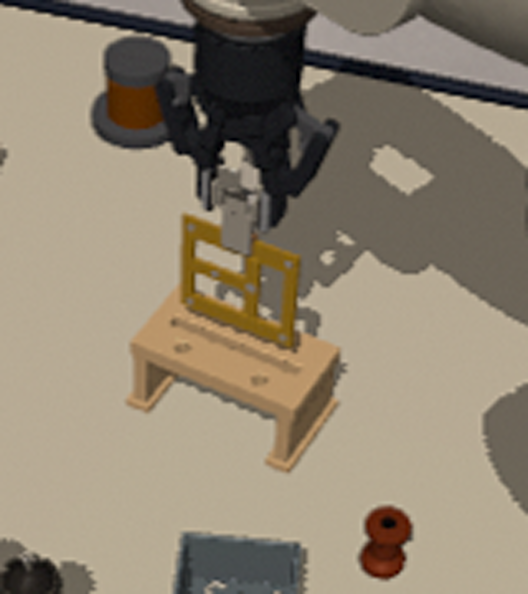

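The frame is now centred over the slot within about 0.5 mm, with foot z≈94.5. Lowering 14 mm to finish about 1 cm above the board.

Request:
arm_command --motion '[{"xyz": [0, 0, -5], "twist": [0, 0, 0]}, {"xyz": [0, 0, -5], "twist": [0, 0, 0]}, {"xyz": [0, 0, -3], "twist": [0, 0, 0]}, {"xyz": [0, 0, 0], "twist": [0, 0, 0]}, {"xyz": [0, 0, 0], "twist": [0, 0, 0]}]'

```text
time: 17.6
tool_pos: [521.8, -264.5, 213.7]
eef_rot: [-0.0, 0.995, -0.098, 0.0]
force: [0.1, 0.5, -3.2]
grip_width: 41.5
```

```bash
python3 seat.py 20; python3 - <<'E'
from h import *
p=cv2.imread("pics/scene20f.png"); c=p[180:340,120:260]; cv2.imwrite("pics/scene20.png",cv2.resize(c,None,fx=3.7,fy=3.7,interpolation=cv2.INTER_CUBIC))
E
```

```text
t 17.6 pos [ 521.8 -264.5  213.7] yaw -11.28 w 41.5 F [ 0.1  0.5 -3.2] twist needed [-0.01  0.05 -0.12]
scene frame n 1040 x [-49.   51.7] y med 0.8 lo/up y 0.6 0.9 yaw-rel -0.24 z [ 80.3 171.3]
   foot z at -40 [81.3 83.3]
   foot z at -20 [80.7 81.8]
   foot z at 0 [79.7 81.1]
   foot z at 20 [79.5 83. ]
   foot z at 40 [80.7 82.3]
  seat c rel 1.7 -2.3 [ 82.4 154.1] 78.44 2340
side frame n 647 x [-50.6  50.7] y med 2.5 lo/up y 2.1 2.9 yaw-rel -0.29 z [ 79. 171.]
   foot z at -40 [79.  81.4]
   foot z at -20 [80.7 82.7]
   foot z at 0 [80.9 81.3]
   foot z at 20 [77.2 81.6]
   foot z at 40 [80.8 82.2]
  seat c rel 0.1 -1.1 [ 89.1 152.1] 78.63 1002
wrist frame n 6356 x [-51.5  47.7] y med 1.8 lo/up y 1.6 2.0 yaw-rel -0.21 z [ 81.1 171.5]
   foot z at -40 [81.4 84.7]
   foot z at -20 [81.4 84. ]
   foot z at 0 [80.8 82.9]
   foot z at 20 [80.8 83.6]
   foot z at 40 [81.2 85.5]
  seat c rel -1.6 3.6 [ 70.8 151. ] 78.27 12043
```

View pics/scene20.png

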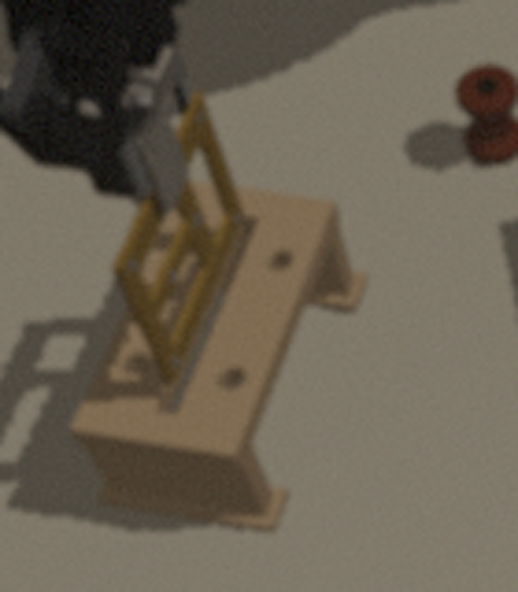

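View pics/side20.png

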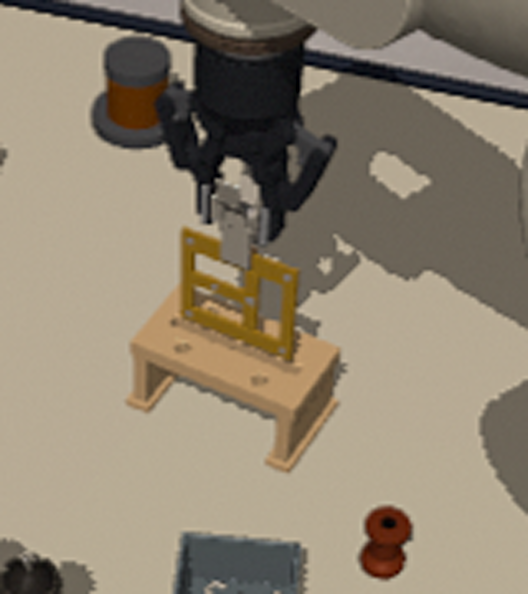

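View pics/wrist20f.png

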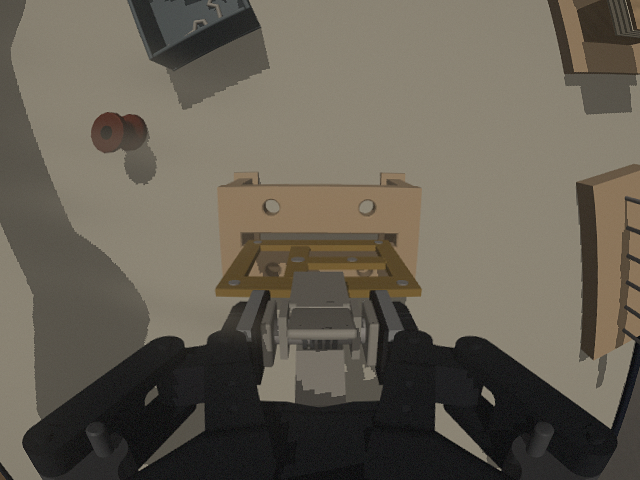

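Wrist view: slot ends at columns 240 and 398 (middle 319), frame foot 245 to 395 (middle 320), so it is centred along the slot. One last check across, using the slot's +y edge near row 233.

```bash
python3 - <<'E'
from h import *
s=fix(-11.5); m=cams.camera_model("wrist"); f=240/np.tan(np.radians(m['fov_y']/2))
th=np.radians(-11.5); ex=np.array([np.cos(th),np.sin(th)]); ey=np.array([-np.sin(th),np.cos(th)]); T=s['tool_pos'][:2]
def wr(u,v,z):
    dx,dy=u-m['cx'],v-m['cy']; r=np.hypot(dx,dy); t=r/f; c=np.array([dx/r*np.sin(t),dy/r*np.sin(t),np.cos(t)])
    w=rot(m['rotation'])@c; P=m['origin']+w*(z-m['origin'][2])/w[2]; d=P[:2]-T; return np.round([d@ex,d@ey],1)
p=cv2.imread("pics/wrist20f.png"); g=cv2.cvtColor(p,cv2.COLOR_BGR2GRAY)
for c in (243,280,360,396): print(c,g[224:250,c].tolist())
for v in (231,232,233,234,235,241): print(v,wr(300,v,70),wr(300,v,80))
for u in(240,398): print(wr(u,235,70))
for v in (207,): print("holes",wr(272,207,70),wr(367,207,70), "board edge",wr(320,186,70))
print(np.abs(s['joint_vel']).max())
p,d=cams.grab_frame("scene"); cv2.imwrite("pics/final_scene.png",p)
# slot in rectified scene
xs=np.arange(-90,90,.5); ys=np.arange(60,-60,-.5); gx,gy=np.meshgrid(xs,ys)
P=np.stack([T[0]+gx*ex[0]+gy*ey[0],T[1]+gx*ex[1]+gy*ey[1],np.full_like(gx,70)],-1).reshape(-1,3)
uv=proj(cams.camera_model("scene"),P).reshape(gx.shape+(2,)).astype(np.float32)
cv2.imwrite("pics/rect20.png",cv2.resize(cv2.remap(p,uv[...,0],uv[...,1],cv2.INTER_CUBIC),None,fx=2,fy=2))
E
```

```text
t 17.75 pos [ 521.8 -264.5  213.7] yaw -11.28 w 41.2 F [ 0.2 -0.2 -2. ] twist needed [-0.01  0.06 -0.22]
243 [122, 121, 122, 125, 122, 121, 123, 124, 93, 70, 62, 64, 62, 66, 61, 61, 65, 62, 62, 63, 77, 85, 102, 95, 81, 75]
280 [124, 122, 122, 124, 122, 123, 124, 123, 98, 85, 86, 84, 87, 89, 87, 83, 77, 75, 75, 76, 71, 91, 98, 96, 96, 94]
360 [123, 122, 121, 122, 123, 120, 125, 123, 111, 77, 85, 87, 87, 86, 88, 82, 75, 75, 71, 73, 75, 90, 97, 96, 93, 100]
396 [123, 122, 123, 122, 124, 123, 124, 122, 125, 83, 80, 81, 80, 80, 84, 90, 87, 88, 86, 91, 94, 89, 94, 114, 122, 124]
231 [-15.3   5.2] [-14.8   7.7]
232 [-15.3   4.4] [-14.8   6.9]
233 [-15.3   3.7] [-14.8   6.2]
234 [-15.3   2.9] [-14.8   5.5]
235 [-15.3   2.2] [-14.8   4.7]
241 [-15.4  -2.4] [-14.9   0.3]
[-60.2   2.1]
[57.4  2.5]
holes [-35.5  23.1] [33.3 23.3] board edge [-0.8 38.3]
0.0019046897304196423
```

View pics/final_scene.png

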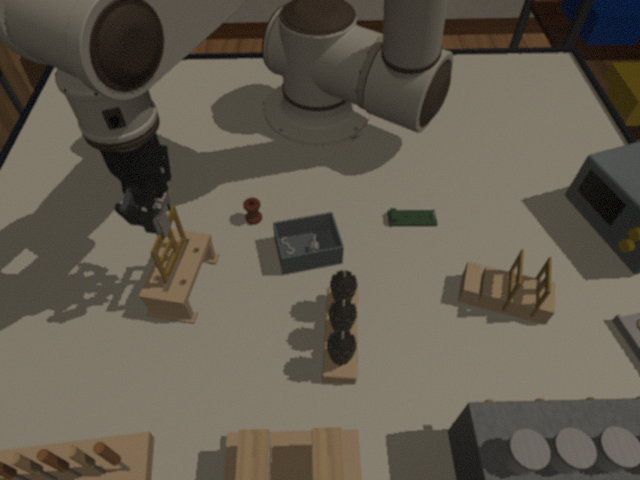

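All three views agree that the frame is centred within about 1.5 mm, about 10 mm above the board, and still. Everything else is in place. Handing in.

```bash
python3 - <<'E'
from h import *
print(bot.job_done()); fix(-11.5)
E
```

```text
the job is handed in; nothing more can be done
None
the job is handed in; nothing more can be done
```

The widest frame is now hanging in the shut clip above the seat slot, and the gripper is still holding it. I handed the job in at 17.8 s; no verdict is reported.

**What I did:** I squeezed the clip off the box rim and let it close on the middle of the frame's top edge, within about 1 mm. Then I gripped the clip by its cheeks at 60 N and lifted the frame straight out. I carried it over with its lower edge at about z 137–154 mm, above the 128 mm weights.

**Last checks before handing in:**
- **Height:** the lower edge is at z≈80–81 mm, about 10 mm above the board.
- **Centring:** along the slot the frame is within about 0.5 mm. Across the slot the cameras disagree slightly: about −0.5 mm from the scene camera, +0.3 mm from the side camera and −0.7 to −1.5 mm from the wrist camera. All are inside the 5 mm limit.
- **Alignment:** the frame's yaw is within about 0.5° of the slot, and the tool's tilt is under 0.1°.
- **Hold:** the grip width is steady at 41 mm, the joints are at rest and the load is about 2–3 N. The fingers stay about 20 mm above the brass.
- **Other things:** the final scene picture shows nothing else visibly moved. I did not measure those positions again.

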